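Ready the laundry counter for hand washing

ROBOT

A 6-joint arm with a two-finger parallel gripper is mounted at the origin on the work surface. World frame = base frame: x ahead of the robot, y to its left, z up, the work surface at z = 0. Lengths are in m, angles in rad, forces in N, time in s.
With the tool pointing down it reaches from about 0.3 to 0.775 m from the base axis. Payload 14.6 kg.
Tool frame: the origin (TCP) lies at the very end of the fingers, on their centre line; the grasp point (between the pads) lies 19 mm behind it (pinch_z is the distance from the TCP to the grasp point, in m); z points along the fingers, y is the direction in which the jaws open and shut (so a half turn about z gives the same grasp; the last joint's range is limited). The gripper opens to 94 mm and grips with 3 to 60 N. Pads are 16 mm wide; open, the fingers measure 119 mm over their backs; the gripper's body (75 mm by 177 mm) begins 78 mm behind the grasp point.
Start: joints at [-1.25, 0.3, 1.521, -0, 1.321, -0.067], TCP at [0.208, -0.509, 0.177] pointing down, gripper open.
Joint ranges: [-3.03, 3.03], [-0.79, 2.21], [0.23, 2.52], [-1.04, 4.18], [0, 3.07], [-2.55, 2.55]. Speed limits (rad/s): [2.22, 2.22, 2.57, 3.14, 3.14, 3.14].

INTERFACE

Orientations are given as [roll, pitch, yaw] about the fixed x, y, z axes, in that order (R = Rz(yaw) Ry(pitch) Rx(roll)).
In Python, from station import get_obs, camera, hand_in, pinch_z gives the robot as it stands.
- The arm moves only by the tool servo_tool, never from a script. Its argument "moves" is a list that holds one entry, the list of rows, each a list of 7 numbers: the turn, a rotation vector about the tool's x, y, z normalised to -1 to 1, where 1 is pi/2 rad, then the shift along the tool's x, y, z normalised to -1 to 1, where 1 is 500 mm, then the closure, from 0 (fully open) to 1 (shut). In form: [[[rx, ry, rz, x, y, z, hand], ...]]. A call has 1 to 12 rows; each row is the pose to reach, as a shift and turn from the pose measured when the call began, along the tool's axes at that moment; what a row does not reach only later rows make up. A row lasts 1/12 s, in which the tool goes at most 41.7 mm and 7.16 degrees, less where a joint would pass 70% of its speed; a pose out of reach is approached as far as the arm can. A call with a number of a shift or a turn outside -1 to 1 is refused whole. A call with a gripper value outside its range is refused whole. The fingers move at their own pace and stop on an object; "squeeze" is the grip in N (left out, the last holds). Time passes only in rows, so rows that repeat a pose let the fingers close. It gives the time, the measured TCP pose, the force and the opening at its end, in the units of the state.
- get_obs(): the state, without advancing time (a new reading comes with each control period).
- camera(name): name is "scene" or "top" or "wrist"; returns a dict with "color" (420x560x3 uint8, red, green, blue), "intrinsics" (3x3 intrinsics, pixels), "rvec" (rotation vector, rad) and "tvec" (3), from world to camera coordinates, as OpenCV has them. Camera axes: x right, y down, z forward; pixel columns grow to the right and rows downward; lengths in m; the calibration is good to about 2 mm. The wrist camera is an equidistant fisheye: a pixel r from the principal point sees the ray r / f radians off the axis. A picture is of the moment at which its call begins. There is no depth.
- hand_in(): hands the job in, once; it reports no verdict.
The state is a dict: "time_s": time; "qpos": joint angles; "joint_vel": joint speeds; "tau": joint torques, N m; "ee_pos": TCP position; "eef_rot": TCP orientation; "force": force on the tool from outside, world axes, zero at the start; "moment": the same for the moment, N m; "grip_width": finger opening in m.
Only numpy, scipy, OpenCV 4.12 (cv2) and the standard library are available. Lean on these libraries where they do the work, as an engineer would, in place of code of your own. Each camera call takes 0.05 s, during which the arm holds its last target.

TASK

Get the laundry counter ready for hand washing: first clear the space between the white detergent jug and the tall cardboard powder carton by standing the grey dosing cup close beside the jug, on the jug's side away from the carton, and the small brown bottle close in front of the middle of the jug, on the robot's side. Then lay all the soap bars flat in one straight row running from the middle of the jug to the middle of the carton, long sides along the row and a clear gap between neighbours, gripping soap and cup only gently. Finally lay the scrubbing brush, bristles down, within a hand's breadth in front of the middle of the carton, parallel to the row, and leave the other things on the counter where they are.

Things in the scene. Friction and masses are not known exactly. Their poses are not given: they have to be found in the camera images.
- jug: white detergent jug with a blue cap, full and heavy, does not move: 90 (own x) x 110 (own y) mm in plan, 236 mm high with its cap; origin at the centre of its underside, z up. Its -x face is its front (towards the robot); its -y side faces the carton, its +y side (the robot's left) faces away from it.
- carton: tall cardboard washing-powder carton, full and heavy, does not move: 90 (own x) x 110 (own y) x 180 mm high; origin at the centre of its underside, z up; square to the jug and 480 to 525 mm from it, centre to centre, along the jug's -y axis. Its -x face is its front (towards the robot).
- cup: open grey plastic dosing cup, thin-walled, rim 56 mm across and 55 mm high, slightly narrower at the foot, 40 g; origin at the centre of its underside, z up. Starts standing between jug and carton. It is crushed if the fingers press it with more than 90 N in all (45 N on each pad): grip its outside below the rim with a force setting of about 20 to 30 N.
- bottle: small brown glass bottle with a black cap, closed, 42 mm across its body, 85 mm high: straight up to 52 mm, then tapering to a narrow neck (grip it below 52 mm), 140 g; origin at the centre of its underside, z up. Starts standing between jug and carton.
- brush: wooden scrubbing brush, 42 (own x) x 140 (own y, the long side) mm, 38 mm high: an 18 mm layer of stiff white bristles (36 x 128 mm, rigid) under a 20 mm wooden block; 110 g; origin at the centre of its underside, z up.
- bar_a: one of the soap bars, all alike: cream-coloured soft soap, 40 (own x) x 60 (own y, the long side) x 28 mm high, about 80 g, rounded edges; origin at the centre of its underside, z up. Soft: it is dented if the fingers press it with more than 90 N in all (45 N on each pad), so grip with a force setting of about 20 to 30 N. Three or four bars are present (None if absent).
- bar_b: one of the soap bars, all alike: cream-coloured soft soap, 40 (own x) x 60 (own y, the long side) x 28 mm high, about 80 g, rounded edges; origin at the centre of its underside, z up. Soft: it is dented if the fingers press it with more than 90 N in all (45 N on each pad), so grip with a force setting of about 20 to 30 N. Three or four bars are present (None if absent).
- bar_c: one of the soap bars, all alike: cream-coloured soft soap, 40 (own x) x 60 (own y, the long side) x 28 mm high, about 80 g, rounded edges; origin at the centre of its underside, z up. Soft: it is dented if the fingers press it with more than 90 N in all (45 N on each pad), so grip with a force setting of about 20 to 30 N. Three or four bars are present (None if absent).
- bar_d: one of the soap bars, all alike: cream-coloured soft soap, 40 (own x) x 60 (own y, the long side) x 28 mm high, about 80 g, rounded edges; origin at the centre of its underside, z up. Soft: it is dented if the fingers press it with more than 90 N in all (45 N on each pad), so grip with a force setting of about 20 to 30 N. Three or four bars are present (None if absent).
- peg: bystander: wooden clothes peg lying on the counter, 12 x 74 x 14 mm, origin at the centre of its underside
- tin: bystander: flat round steel tin, 64 mm across, 40 mm high, origin at the centre of its underside
- jar: bystander: glass jar with a steel lid, 68 mm across, 100 mm high, behind the row; origin at the centre of its underside
- packet: bystander: flat white paper packet, 60 x 100 x 30 mm, behind the row; origin at the centre of its underside
- spray: bystander: aluminium spray can, 56 mm across, 170 mm high, at the far right; origin at the centre of its underside
- spool: bystander: wooden thread spool standing, 38 mm across, 40 mm high, at the left; origin at the centre of its underside

How it is judged:
By the outcome, as a careful person would: the job done as asked, in the order asked, and still so for the second after the job is handed in, with the robot touching nothing.
Of bar_a, bar_b, bar_c, bar_d only 3 to 4 are there at a start; the rules pass over those that are not, and their reading is None.
At some moment in a run one of bar_a, bar_b, bar_c, bar_d, brush, cup may be knocked a few centimetres aside while the robot is not near it.
It also fails if it takes over 210 s, if anything falls off the work surface, if the arm or the gripper's body presses on something with over 40 N, if the wrist force passes 120 N, or if a joint passes its speed limit or range.

## Working session

There is one attempt and no reset: what is moved stays moved. The work goes in short steps, Python scripts to look and compute and a tool call to move; the robot and the scene stay as the last step left them, time stands still between calls to the robot, and variables do not carry over. Pictures are saved under pics/ and viewed, and the job is handed in when it is done.

Besides the shell and the picture viewer there is one more tool, called after ">>>" in YAML: its name, and indented under it one key for each argument. servo_tool: Moves the arm, as the interface text tells. Scaled input: -1 to 1 covers 500 mm each way for a shift and pi/2 rad each way for a turn. Its arguments: {"type":"object","properties":{"moves":{"type":"array"},"squeeze":{"type":"number"}},"required":["moves"]}

```bash
ls; mkdir -p pics; cat > h.py <<'E'
import numpy as np, cv2
from station import get_obs, camera, hand_in, pinch_z
def snap(name,fn):
    c=camera(name); np.savez('pics/'+fn+'.npz',**{k:c[k] for k in c}); cv2.imwrite('pics/'+fn+'.png',c['color'][:,:,::-1]); return c
def load(fn): 
    return dict(np.load('pics/'+fn+'.npz'))
def proj(c,P):
    p,_=cv2.projectPoints(np.float64(P).reshape(-1,1,3),c['rvec'],c['tvec'],c['intrinsics'],None); return p.reshape(-1,2)
def unproj(c,uv,z):
    R=cv2.Rodrigues(c['rvec'])[0]; t=c['tvec'].ravel(); o=-R.T@t
    uv=np.float64(uv).reshape(-1,2); d=np.c_[uv,np.ones(len(uv))]@np.linalg.inv(c['intrinsics']).T@R
    z=np.broadcast_to(z,len(uv)); return o+d*((z-o[2])/d[:,2])[:,None]
def crop(c,fn,x0,y0,x1,y1,s):
    im=c['color'][y0:y1,x0:x1,::-1]; cv2.imwrite('pics/'+fn+'.png',cv2.resize(im,None,fx=s,fy=s,interpolation=cv2.INTER_CUBIC))
E
python3 - <<'E'
from h import *
print(get_obs(),pinch_z)
for n in('scene','top','wrist'):
    c=snap(n,n+'0'); R=cv2.Rodrigues(c['rvec'])[0]; print(n,c['intrinsics'],-R.T@c['tvec'].ravel(),R)
E
```

```text
pics
{'time_s': 0.0, 'qpos': array([-1.24960671e+00,  3.00475382e-01,  1.52160945e+00, -4.76714030e-05,
        1.32071909e+00, -6.65930513e-02]), 'joint_vel': array([ 3.44609943e-05, -4.21912469e-04,  2.72932907e-05,  3.58224880e-04,
       -3.54031325e-04,  1.33124642e-03]), 'tau': array([ 4.41848943e-04, -5.31808448e+01, -3.52735376e+01,  7.08719459e-02,
        2.44613987e-02, -8.55178951e-05]), 'ee_pos': array([ 0.20786332, -0.50886718,  0.17647201]), 'eef_rot': array([-3.14038099e+00, -3.45307812e-05,  3.87794478e-01]), 'force': array([ 0.04947083, -0.35870635,  0.40589979]), 'moment': array([ 0.00334752,  0.04321685, -0.07440089]), 'grip_width': 0.093767187245062} 0.0188
scene [[435.34570384   0.         272.93191909]
 [  0.         435.34570384 202.67703397]
 [  0.           0.           1.        ]] [1.27730583 0.37968146 0.84340694] [[-0.50701657  0.86183311  0.01333745]
 [ 0.610494    0.36999117 -0.70028823]
 [-0.60846632 -0.3469153  -0.7137356 ]]
top [[399.84750547   0.         289.18620263]
 [  0.         399.84750547 204.60879371]
 [  0.           0.           1.        ]] [ 0.39811026 -0.04114882  1.20447077] [[-0.01050398 -0.9996928  -0.02244922]
 [-0.9894803   0.0136309  -0.14402411]
 [ 0.14428587  0.02070023 -0.98931951]]
wrist [[325.1922621    0.         275.29509567]
 [  0.         325.1922621  212.80245146]
 [  0.           0.           1.        ]] [ 0.28459477 -0.47629309  0.38494019] [[ 3.78898219e-01 -9.25438312e-01 -2.64892948e-04]
 [-8.86907166e-01 -3.63204282e-01  2.85444090e-01]
 [-2.64257107e-01 -1.07919322e-01 -9.58395326e-01]]
```

View pics/top0.png

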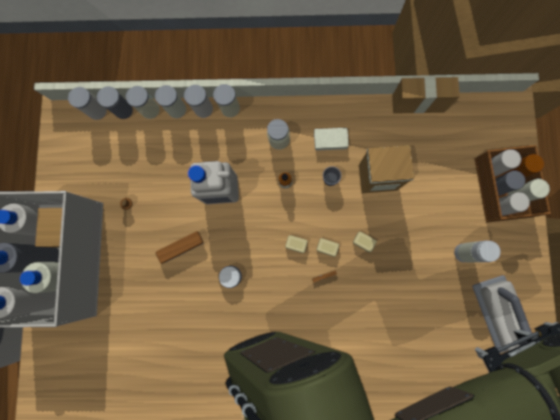

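View pics/scene0.png

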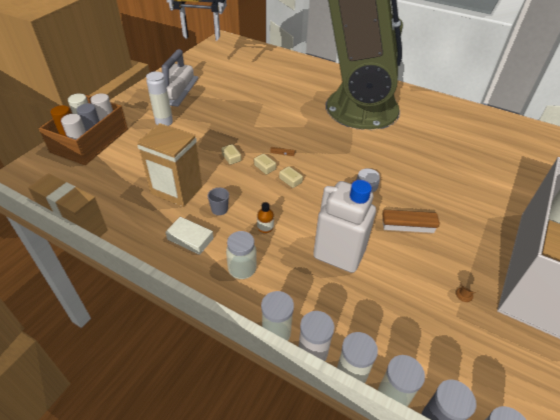

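View pics/wrist0.png

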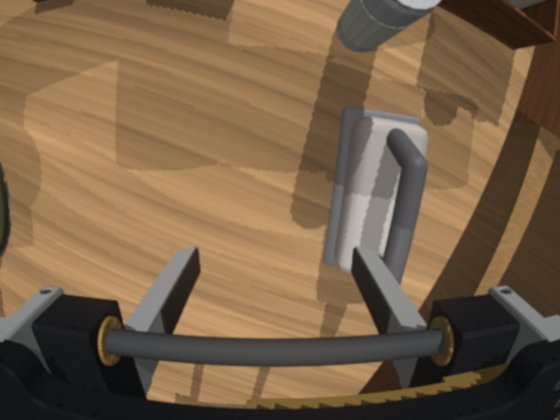

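The top view shows three bars at (297,244), (328,247) and (365,242), the cup at (331,177), the bottle at (285,179), the brush at (180,247), the jug at about (212,182) and the carton at about (388,168). The peg is at (324,279) and the tin at (230,277). I'll enlarge this for measuring.

```bash
python3 - <<'E'
from h import *
c=load('top0'); crop(c,'t0a',140,120,300,240,5); crop(c,'t0b',260,120,420,240,5); crop(c,'t0c',270,210,400,300,6); crop(c,'t0d',140,210,270,300,6)
c=load('scene0'); crop(c,'s0a',200,130,400,280,4)
E
```

```text
(no output)
```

View pics/t0a.png

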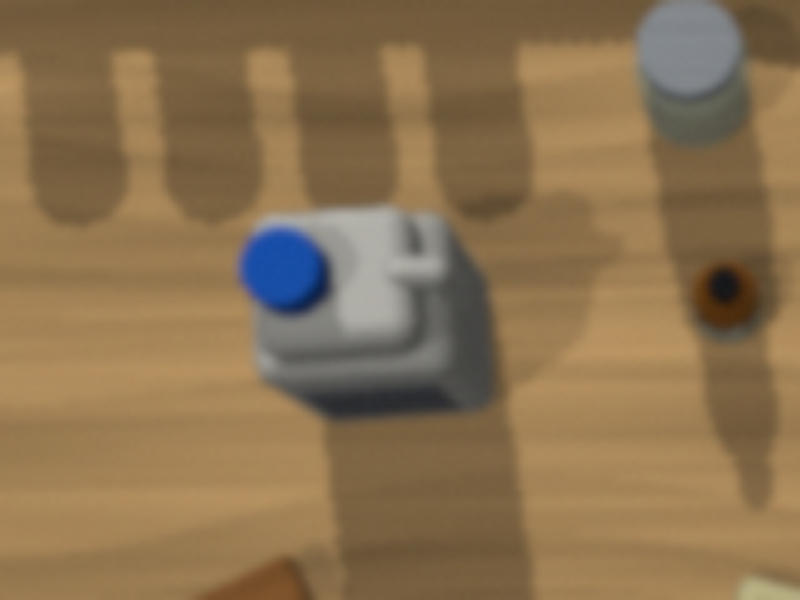

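View pics/t0b.png

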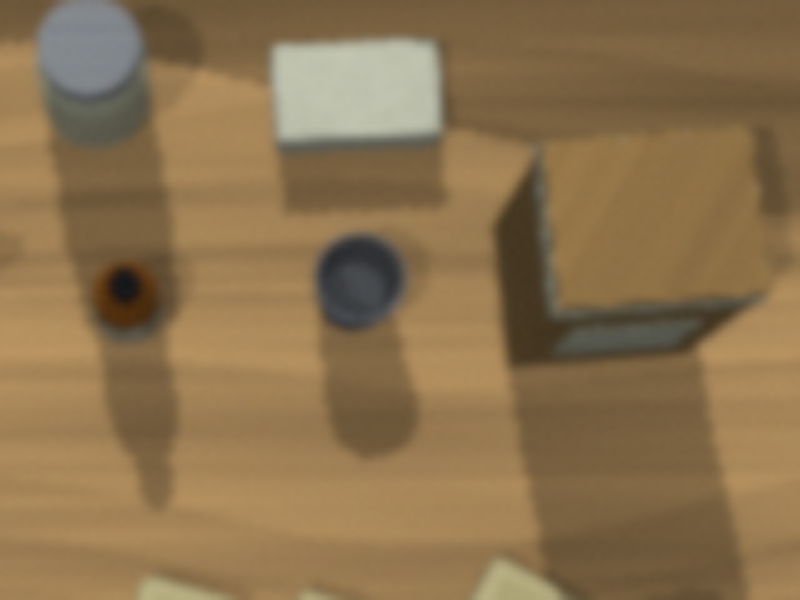

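View pics/t0c.png

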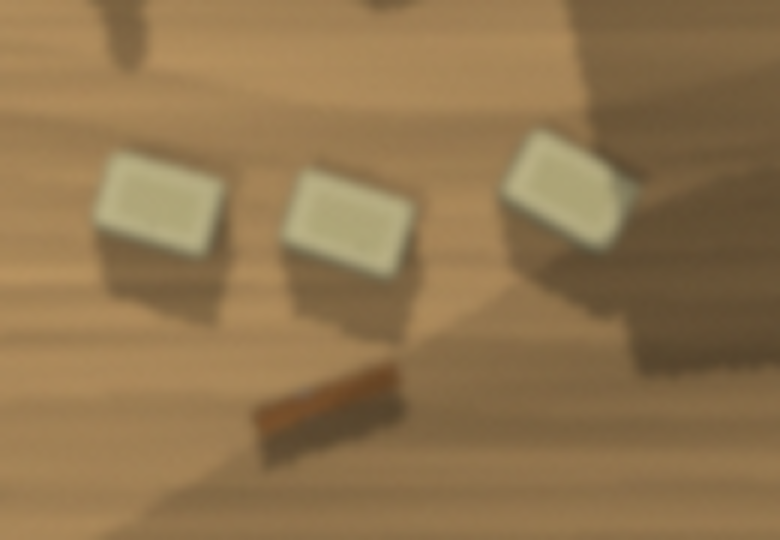

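View pics/t0d.png

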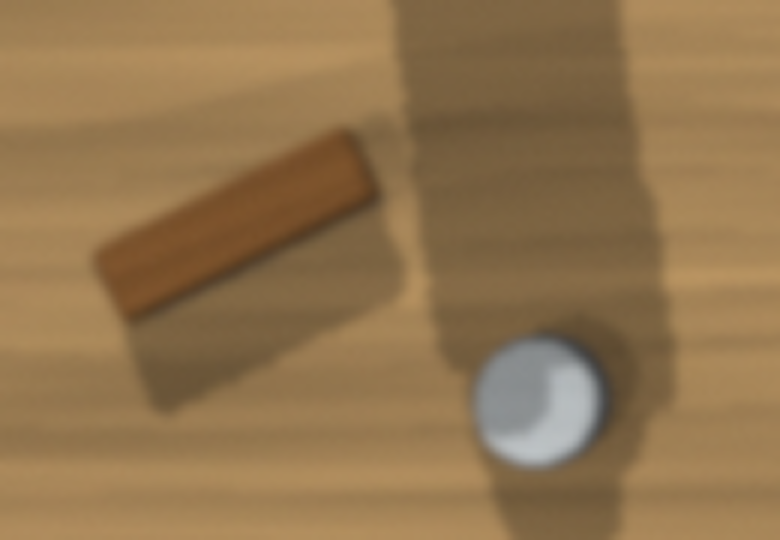

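View pics/s0a.png

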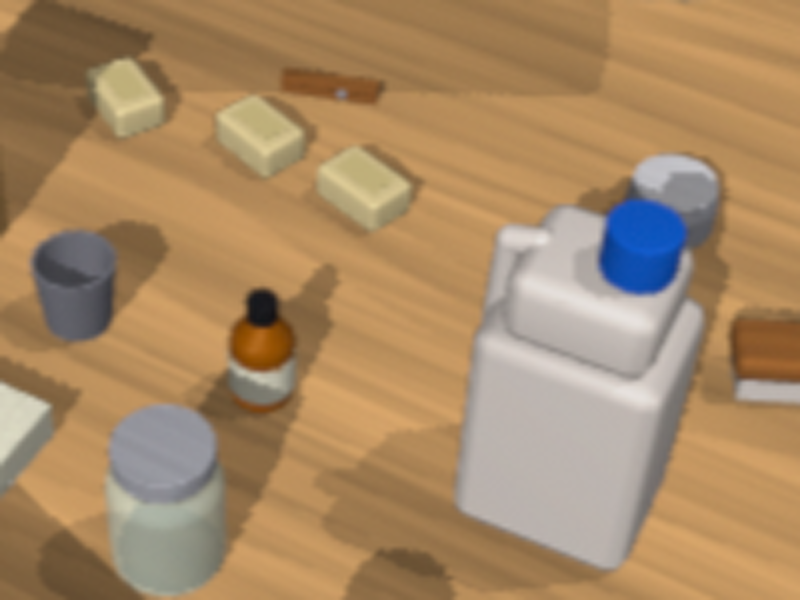

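```bash
cat >> h.py <<'E'
def full(p,x0,y0,s): p=np.float64(p).reshape(-1,2); return (p+.5)/s-.5+[x0,y0]
E
python3 - <<'E'
from h import *
c=load('top0'); s=load('scene0')
def show(n,P,ctr=True):
    P=np.round(P,4); print(n,P[:,:2].tolist(),'mean',P[:,:2].mean(0))
    if len(P)>=2: print('   edges',[(round(np.linalg.norm(d),4),round(np.degrees(np.arctan2(d[1],d[0])),1)) for d in np.diff(P[:,:2],axis=0)])
show('carton top',unproj(c,full([(540,148),(755,128),(770,293),(553,315)],260,120,5),.18))
show('carton bot FL,FR',unproj(c,full([(512,363),(690,350)],260,120,5),0))
show('jug bot FL FR',unproj(c,full([(328,418),(490,408)],140,120,5),0))
show('jug scene bot back: -y, +y',unproj(s,full([(462,500),(612,567)],200,130,4),0))
show('cup rim',unproj(c,full([(360,280)],260,120,5),.055))
show('bottle cap',unproj(c,full([(124,285)],260,120,5),.085))
show('bottle body',unproj(c,full([(126,296)],260,120,5),.055))
show('tin',unproj(c,full([(540,400)],140,210,6),.04))
for n,p in dict(a=[(115,147),(227,180),(207,257),(93,223)],b=[(304,168),(416,204),(392,278),(281,243)],c=[(537,128),(640,185),(605,252),(499,188)]).items(): show(n,unproj(c,full(p,270,210,6),.02))
show('brush',unproj(c,full([(345,124),(380,196),(132,321),(93,256)],140,210,6),.038))
show('peg',unproj(c,full([(252,412),(392,362),(400,380),(260,435)],270,210,6),.01))
show('spool',unproj(c,[(126,203)],.04))
show('jar',unproj(c,[(278,129)],.1)); show('packet',unproj(c,full([(272,45),(438,40),(442,132),(280,143)],260,120,5),.03))
# scene checks
show('bottle s cap',unproj(s,full([(262,298)],200,130,4),.085))
show('cup s rim',unproj(s,full([(76,258)],200,130,4),.055))
show('bar1 s',unproj(s,full([(317,187),(357,148),(411,187),(376,213)],200,130,4),.026))
show('bar2 s',unproj(s,full([(216,118),(258,98),(305,138),(268,158)],200,130,4),.026))
show('tin s',unproj(s,full([(675,184)],200,130,4),.04))
E
```

```text
carton top [[0.692, -0.2276], [0.7009, -0.3406], [0.6124, -0.3435], [0.6024, -0.2309]] mean [ 0.651925 -0.28565 ]
   edges [(np.float64(0.1133), np.float64(-85.5)), (np.float64(0.0885), np.float64(-178.1)), (np.float64(0.113), np.float64(95.1))]
carton bot FL,FR [[0.6089, -0.2382], [0.6154, -0.3464]] mean [ 0.61215 -0.2923 ]
   edges [(np.float64(0.1084), np.float64(-86.6))]
jug bot FL FR [[0.5817, 0.2411], [0.5865, 0.1417]] mean [0.5841 0.1914]
   edges [(np.float64(0.0995), np.float64(-87.2))]
jug scene bot back: -y, +y [[0.6577, 0.1474], [0.6565, 0.2455]] mean [0.6571  0.19645]
   edges [(np.float64(0.0981), np.float64(90.7))]
cup rim [[0.6499, -0.1423]] mean [ 0.6499 -0.1423]
bottle cap [[0.6425, -0.0049]] mean [ 0.6425 -0.0049]
bottle body [[0.6425, -0.005]] mean [ 0.6425 -0.005 ]
tin [[0.3619, 0.157]] mean [0.3619 0.157 ]
a [[0.4826, -0.0141], [0.4657, -0.0691], [0.4282, -0.0587], [0.4454, -0.0029]] mean [ 0.455475 -0.0362  ]
   edges [(np.float64(0.0575), np.float64(-107.1)), (np.float64(0.0389), np.float64(164.5)), (np.float64(0.0584), np.float64(72.9))]
b [[0.4712, -0.1071],
[... 1193 characters left out ...]
79), np.float64(-179.4)), (np.float64(0.0981), np.float64(93.0))]
bottle s cap [[0.6449, -0.0027]] mean [ 0.6449 -0.0027]
cup s rim [[0.6512, -0.1391]] mean [ 0.6512 -0.1391]
bar1 s [[0.483, -0.0557], [0.432, -0.0519], [0.4488, 0.0006], [0.485, -0.0076]] mean [ 0.4622  -0.02865]
   edges [(np.float64(0.0511), np.float64(175.7)), (np.float64(0.0551), np.float64(72.3)), (np.float64(0.0371), np.float64(-12.8))]
bar2 s [[0.4564, -0.1559], [0.4208, -0.1417], [0.4419, -0.0893], [0.4745, -0.1008]] mean [ 0.4484   -0.121925]
   edges [(np.float64(0.0383), np.float64(158.3)), (np.float64(0.0565), np.float64(68.1)), (np.float64(0.0346), np.float64(-19.4))]
tin s [[0.3652, 0.1618]] mean [0.3652 0.1618]
```

```bash
cat >> h.py <<'E'
def boxpts(x,y,yaw,lx,ly,h):
    c,s=np.cos(yaw),np.sin(yaw); R=np.array([[c,-s],[s,c]])
    q=np.array([(-1,1),(1,1),(1,-1),(-1,-1)])*[lx/2,ly/2]@R.T+[x,y]
    return np.r_[np.c_[q,np.zeros(4)],np.c_[q,np.full(4,h)]]
def overlay(c,boxes,fn,x0,y0,x1,y1,s,circles=()):
    im=cv2.resize(c['color'][y0:y1,x0:x1,::-1],None,fx=s,fy=s,interpolation=cv2.INTER_CUBIC)
    f=lambda p: np.int32(np.round((p-[x0,y0]+.5)*s-.5))
    for b in boxes:
        p=f(proj(c,boxpts(*b)))
        for k in range(4):
            cv2.line(im,p[k],p[(k+1)%4],(0,255,0),1);cv2.line(im,p[4+k],p[4+(k+1)%4],(0,0,255),1)
    for (x,y,r,h) in circles:
        a=np.linspace(0,2*np.pi,40); p=f(proj(c,np.c_[x+r*np.cos(a),y+r*np.sin(a),0*a+h])); cv2.polylines(im,[p],True,(255,0,255),1)
    cv2.imwrite('pics/'+fn+'.png',im)
E
python3 - <<'E'
from h import *
a=np.radians(3.9)
B=[(.6215,.194,a,.09,.11,.165),(.654,-.288,a,.09,.11,.18)]
C=[(.6505,-.141,.028,.055),(.6435,-.004,.021,.052)]
overlay(load('top0'),B,'o1',180,110,430,240,3.2,C)
overlay(load('scene0'),B,'o2',120,110,400,290,2.8,C)
E
```

```text
(no output)
```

View pics/o1.png

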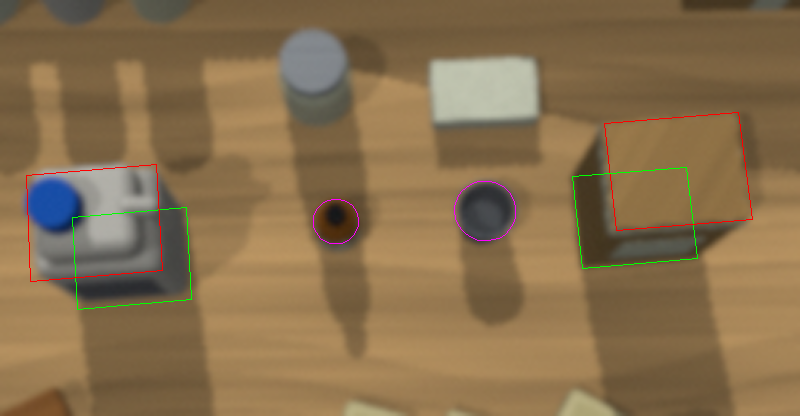

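View pics/o2.png

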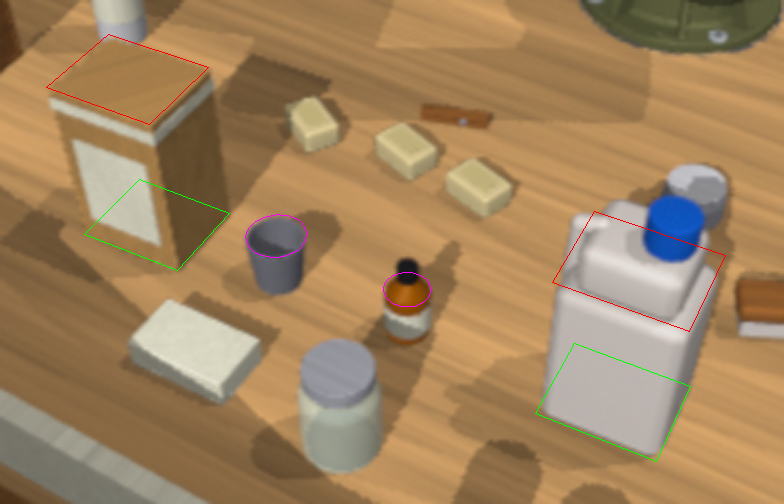

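```bash
cat >> h.py <<'E'
from scipy.spatial.transform import Rotation as Ro
def go(x,y,z,yawdeg,hand=None,fromobs=None):
    o=get_obs(); R0=Ro.from_euler('xyz',o['eef_rot']); R1=Ro.from_euler('xyz',[np.pi,0,np.radians(yawdeg)])
    d=np.array([x,y,z])-o['ee_pos']; s=R0.inv().apply(d)/.5; rv=(R0.inv()*R1).as_rotvec()/(np.pi/2)
    n=max(np.linalg.norm(d)/.0417,np.linalg.norm(rv)*90/7.16)
    print('row',np.r_[rv,s].round(4).tolist(),'rows>=%.1f'%n,'from',o['ee_pos'].round(4),'yaw%.2f'%np.degrees(o['eef_rot'][2]),'t',o['time_s'],'w',round(o['grip_width'],4))
E
python3 -c "
from h import *
go(.5,-.1,.32,94)"
```

```text
row [-0.0004, -0.0004, -0.7976, 0.8501, -0.5365, -0.2862] rows>=12.5 from [ 0.2079 -0.509   0.1766] yaw22.22 t 0.15 w 0.0941
```

>>> servo_tool:
  moves:
    - [[0, 0, 0, 0, 0, -0.15, 0], [0, 0, 0, 0, 0, -0.286, 0], [0, 0, 0, 0, 0, -0.286, 0], [0, 0, -0.1, 0.1, -0.06, -0.286, 0], [0, 0, -0.2, 0.2, -0.12, -0.286, 0], [0, 0, -0.3, 0.28, -0.18, -0.286, 0], [0, 0, -0.4, 0.36, -0.24, -0.286, 0], [0, 0, -0.48, 0.44, -0.3, -0.286, 0], [0, 0, -0.55, 0.52, -0.35, -0.286, 0], [0, 0, -0.6, 0.6, -0.4, -0.286, 0], [0, 0, -0.67, 0.68, -0.45, -0.286, 0], [0, 0, -0.75, 0.76, -0.5, -0.286, 0]]
  squeeze: 25

```text
time_s: 1.15
ee_pos: [0.4185, -0.1989, 0.3199]
eef_rot: [-3.141, -0.001, 1.519]
force: [0.5, -1.3, -0.8]
grip_width: 0.0936
```

```bash
python3 -c "
from h import *
go(.56,-.16,.25,94)"
```

```text
row [-0.0, -0.0004, -0.0775, 0.0923, 0.2786, 0.1397] rows>=3.9 from [ 0.4185 -0.1989  0.3199] yaw87.02 t 1.15 w 0.0936
```

>>> servo_tool:
  moves:
    - [[0, 0, -0.0775, 0.05, 0.14, 0.07, 0], [0, 0, -0.0775, 0.0923, 0.2786, 0.1397, 0], [0, 0, -0.0775, 0.0923, 0.2786, 0.1397, 0], [0, 0, -0.0775, 0.0923, 0.2786, 0.1397, 0], [0, 0, -0.0775, 0.0923, 0.2786, 0.1397, 0], [0, 0, -0.0775, 0.0923, 0.2786, 0.1397, 0]]

```text
time_s: 1.65
ee_pos: [0.5603, -0.1592, 0.2477]
eef_rot: [-3.138, -0.002, 1.642]
force: [-1.0, -0.3, 0.2]
grip_width: 0.0939
```

```bash
python3 -c "
from h import *
snap('wrist','w1');snap('top','t1');snap('scene','s1')
o=get_obs();print(o['ee_pos'],o['eef_rot'])"
```

```text
[ 0.55950409 -0.16050691  0.25129271] [3.14002465e+00 1.07578184e-04 1.63995728e+00]
```

View pics/w1.png

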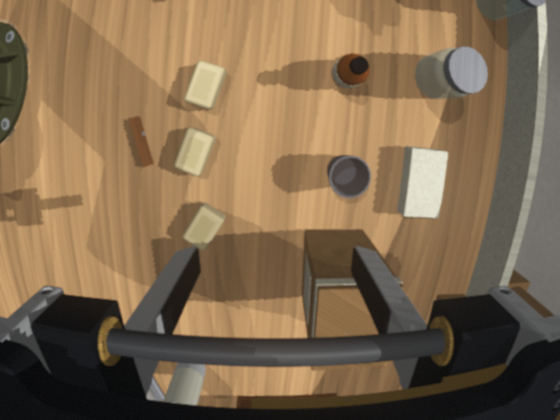

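View pics/s1.png

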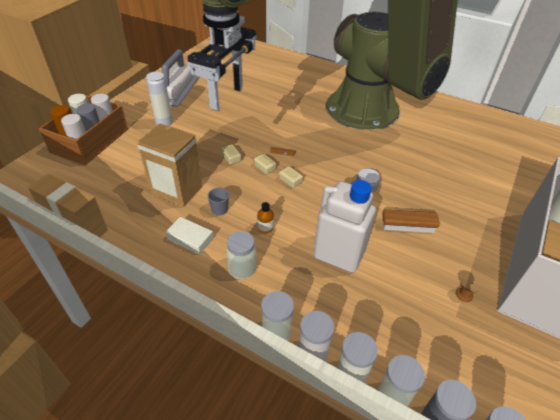

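View pics/t1.png

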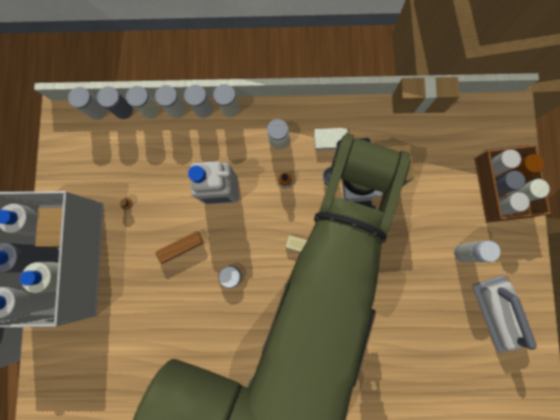

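The wrist view shows the cup rim at (350,173), the bottle cap at (359,66), and bars at (206,85), (195,152) and (204,227). All three cameras show three bars and no fourth. Next I cross-check positions through the fisheye.

```bash
cat >> h.py <<'E'
def fe(c,uv,z):
    K=c['intrinsics'];R=cv2.Rodrigues(c['rvec'])[0];o=-R.T@c['tvec'].ravel()
    uv=np.float64(uv).reshape(-1,2); q=(uv-K[:2,2])/K[0,0]; r=np.linalg.norm(q,axis=1); 
    d=np.c_[q*(np.sin(r)/r)[:,None],np.cos(r)]@R; return (o+d*((z-o[2])/d[:,2])[:,None])[:,:2].round(4)
E
python3 - <<'E'
from h import *
c=load('w1'); print(proj(load('s1'),[(.56,-.16,.25)]))
crop(c,'w1a',300,30,500,180,4);crop(c,'w1b',120,50,280,260,2.85)
crop(c,'w1c',150,40,270,260,4); crop(c,'w1d',300,130,420,260,5)
E
```

```text
[[227.4757525  110.37433996]]
```

View pics/w1a.png

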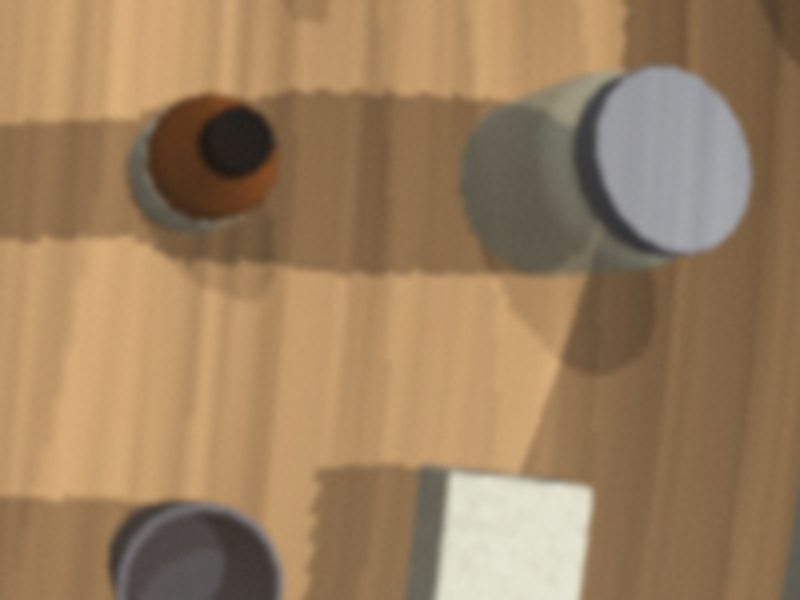

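View pics/w1b.png

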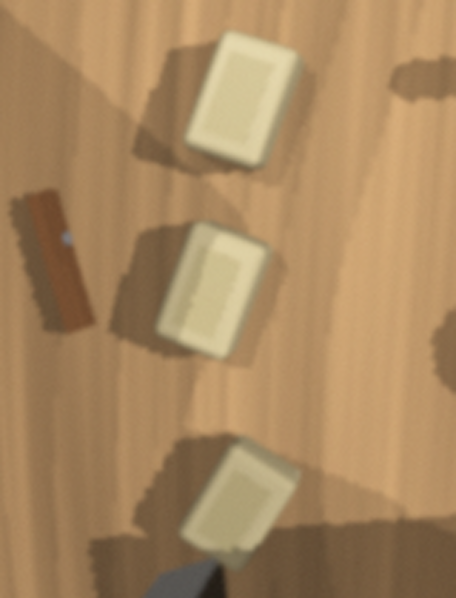

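View pics/w1d.png

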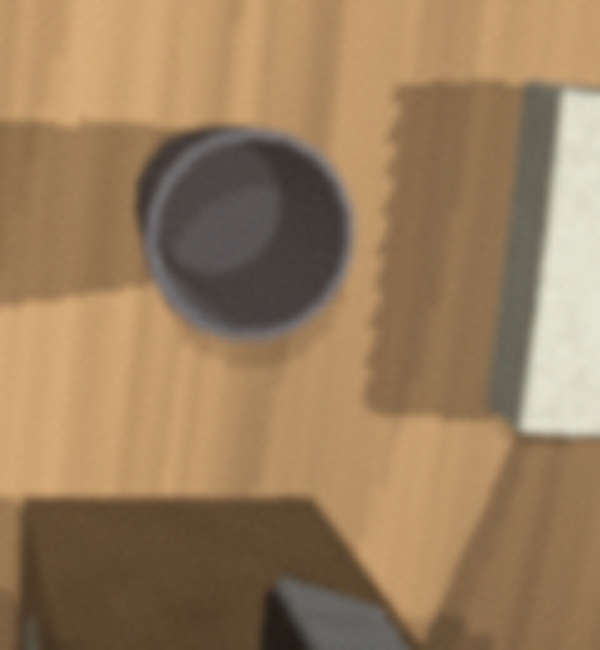

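```bash
python3 - <<'E'
from h import *
c=load('w1')
f=lambda p,s: full(p,*s)
A=(300,30,4);B=(120,50,2.85);D=(300,130,5)
print('cup',fe(c,f([(250,234)],D),.055))
print('bottle cap',fe(c,f([(238,142)],A),.085),'shoulder',fe(c,f([(213,157)],A),.06))
print('carton bottom +y edge?',fe(c,f([(25,500),(315,500)],D),0))
for p in [(226,30),(303,55),(264,167),(186,142)],[(205,221),(271,248),(224,360),(157,334)],[(240,437),(300,471),(238,568),(181,532)]:
    P=fe(c,f(p,B),.02); d=P[0]-P[3]; print(P.tolist(),P.mean(0),np.degrees(np.arctan2(d[1],d[0])))
E
```

```text
cup [[ 0.6524 -0.1387]]
bottle cap [[ 0.6439 -0.0025]] shoulder [[ 0.6424 -0.0035]]
carton bottom +y edge? [[ 0.6081 -0.233 ]
 [ 0.6973 -0.227 ]]
[[0.445, 0.001], [0.4828, -0.0108], [0.4678, -0.065], [0.429, -0.0538]] [ 0.45615 -0.03215] 73.72373705794003
[[0.4403, -0.0917], [0.4732, -0.1035], [0.452, -0.1589], [0.4174, -0.1477]] [ 0.445725 -0.12545 ] 67.75894460356832
[[0.4608, -0.1971], [0.4915, -0.2125], [0.4599, -0.2676], [0.4294, -0.2502]] [ 0.4604  -0.23185] 59.402600145529355
```

```bash
python3 -c "
from h import *
go(.652,-.139,.14,94); go(.652,-.139,.018,94)"
```

```text
row [0.001, 0.0001, -0.0004, 0.0302, 0.1872, 0.2229] rows>=3.5 from [ 0.5595 -0.1605  0.2513] yaw93.96 t 1.8 w 0.0939
row [0.001, 0.0001, -0.0004, 0.0302, 0.1868, 0.4669] rows>=6.0 from [ 0.5595 -0.1605  0.2513] yaw93.96 t 1.8 w 0.0939
```

>>> servo_tool:
  moves:
    - [[0, 0, 0, 0.015, 0.1, 0.05, 0], [0, 0, 0, 0.03, 0.187, 0.1, 0], [0, 0, 0, 0.03, 0.187, 0.18, 0], [0, 0, 0, 0.03, 0.187, 0.24, 0], [0, 0, 0, 0.03, 0.187, 0.3, 0], [0, 0, 0, 0.03, 0.187, 0.36, 0], [0, 0, 0, 0.03, 0.187, 0.41, 0], [0, 0, 0, 0.03, 0.187, 0.445, 0], [0, 0, 0, 0.03, 0.187, 0.466, 0], [0, 0, 0, 0.03, 0.187, 0.466, 0], [0, 0, 0, 0.03, 0.187, 0.466, 0]]

```text
time_s: 2.72
ee_pos: [0.6524, -0.1397, 0.02]
eef_rot: [3.139, 0.001, 1.639]
force: [0.4, 0.4, 0.4]
grip_width: 0.094
```

```bash
python3 -c "
from h import *
snap('wrist','w2');snap('scene','s2');crop(load('s2'),'s2a',130,60,330,260,3)"
```

```text
(no output)
```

View pics/w2.png

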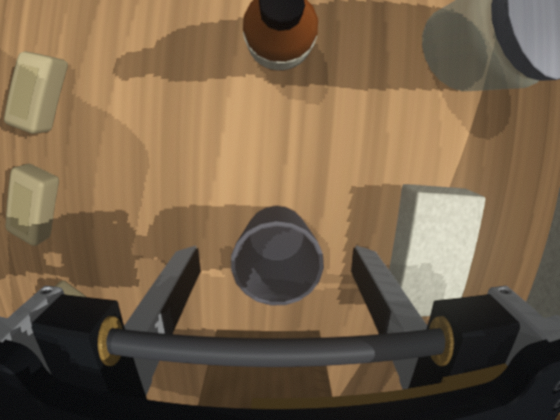

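View pics/s2a.png

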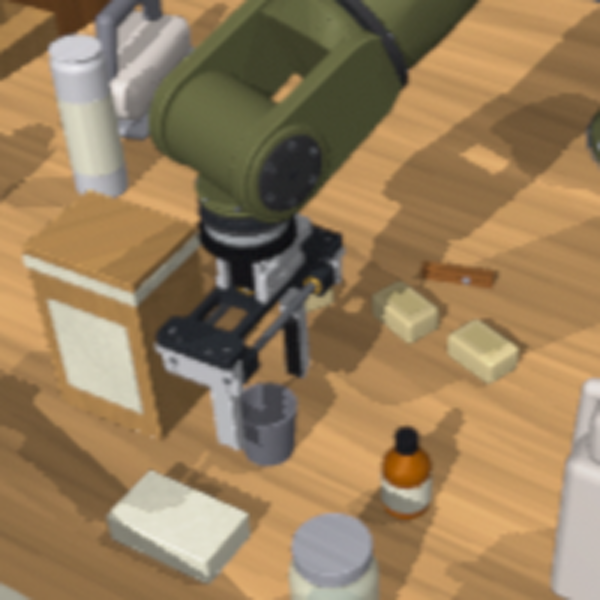

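```bash
python3 - <<'E'
from h import *
c=load('s2'); o=get_obs(); print(o['ee_pos'])
overlay(c,[],'s2b',190,150,290,230,7,[(.652,-.139,.028,.055),(.652,-.139,.024,0),(.6524,-.1397,.004,.02),(.6524+.053,-.1397+.003,.008,.02),(.6524-.053,-.1397-.003,.008,.02)])
E
```

```text
[ 0.65294948 -0.13956998  0.02063145]
```

View pics/s2b.png

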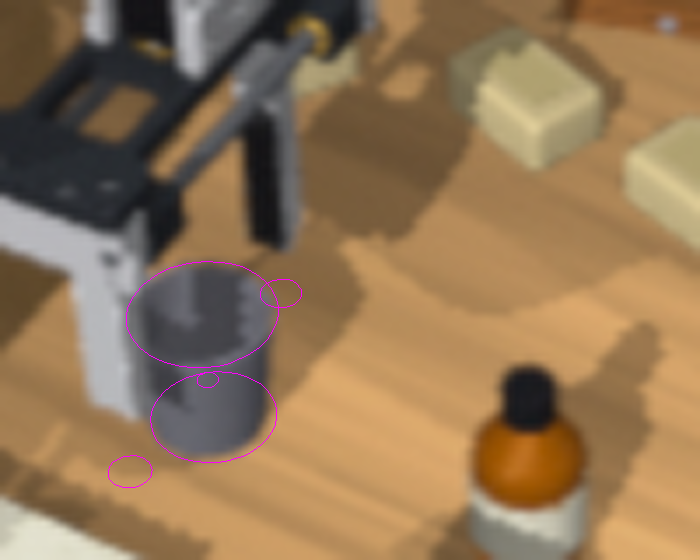

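```bash
python3 - <<'E'
from h import *
c=load('w2'); o=get_obs(); R=Ro.from_euler('xyz',o['eef_rot']).as_matrix()
Rc=cv2.Rodrigues(c['rvec'])[0]
def fp(P):
    q=Rc@np.array(P)+c['tvec'].ravel(); th=np.arctan2(np.hypot(q[0],q[1]),q[2]); n=q[:2]/np.hypot(*q[:2]); return (c['intrinsics'][:2,2]+n*th*c['intrinsics'][0,0]).round(1)
for z in (0,-.02,-.04,-.08):
  for y in (-.047,.047):
    for x in (-.008,.008):
      print(z,y,x,fp(o['ee_pos']+R@np.array([x,y,z])))
print('cam in tool',R.T@(-Rc.T@c['tvec'].ravel()-o['ee_pos']))
crop(c,'w2a',120,200,440,420,2.5)
E
```

```text
0 -0.047 -0.008 [210.4 254.4]
0 -0.047 0.008 [208.8 233.2]
0 0.047 -0.008 [343.2 254.4]
0 0.047 0.008 [344.9 233.3]
-0.02 -0.047 -0.008 [204.8 266.8]
-0.02 -0.047 0.008 [202.8 244.1]
-0.02 0.047 -0.008 [349.1 266.8]
-0.02 0.047 0.008 [351.1 244.1]
-0.04 -0.047 -0.008 [198.3 281.4]
-0.04 -0.047 0.008 [195.8 257.1]
-0.04 0.047 -0.008 [355.8 281.3]
-0.04 0.047 0.008 [358.5 257.1]
-0.08 -0.047 -0.008 [181.5 319.6]
-0.08 -0.047 0.008 [177.1 291.9]
-0.08 0.047 -0.008 [373.2 319.5]
-0.08 0.047 0.008 [377.8 291.8]
cam in tool [ 0.08479702 -0.00107201 -0.20777115]
```

View pics/w2a.png

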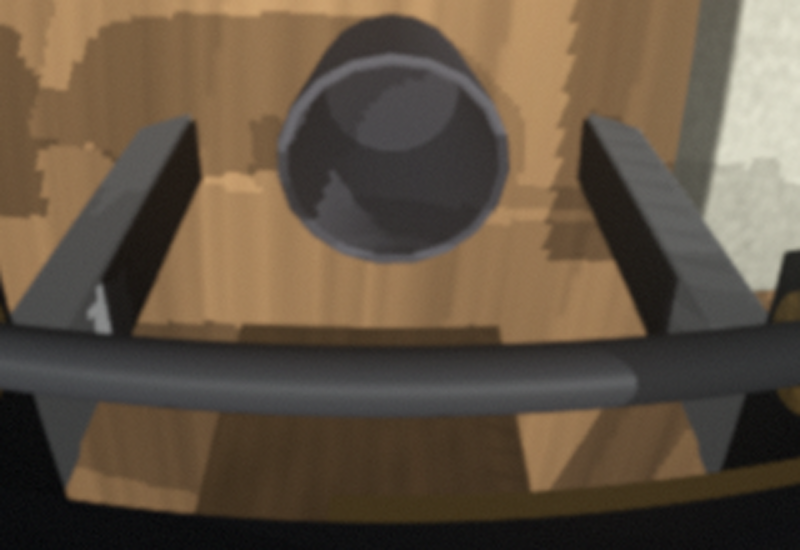

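>>> servo_tool:
  moves:
    - [[0, 0, 0, 0, 0, 0.012, 0], [0, 0, 0, 0, 0, 0.022, 0], [0, 0, 0, 0, 0, 0.028, 0], [0, 0, 0, 0, 0, 0.028, 0]]

```text
time_s: 3.15
ee_pos: [0.6526, -0.1395, 0.0058]
eef_rot: [3.138, 0.001, 1.64]
force: [0.2, -0.3, 0.3]
grip_width: 0.0939
```

```bash
python3 - <<'E'
from h import *
c=snap('scene','s3'); o=get_obs(); p=o['ee_pos'];print(p,o['force'])
overlay(c,[],'s3b',190,150,290,230,7,[(p[0]+.053,p[1]+.003,.008,p[2]),(p[0]-.053,p[1]-.003,.008,p[2]),(p[0]+.053,p[1]+.003,.008,p[2]+.02),(p[0]-.053,p[1]-.003,.008,p[2]+.02)])
E
```

```text
[ 0.65276225 -0.13947543  0.00613551] [ 0.22074716 -0.50371774  0.34152846]
```

View pics/s3b.png

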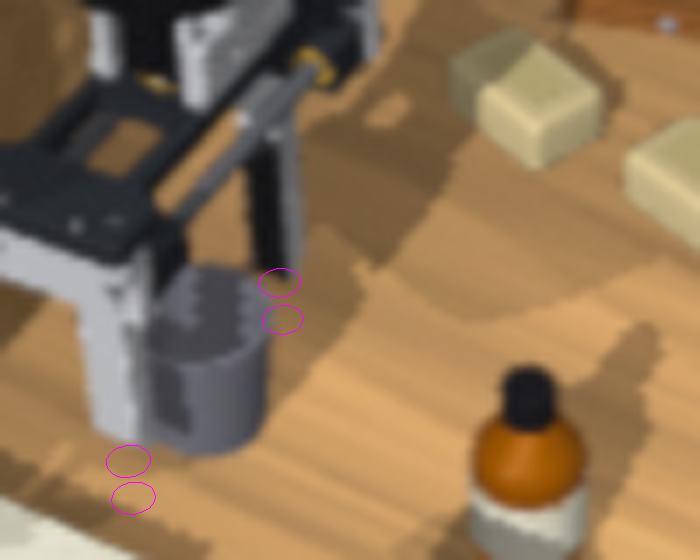

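>>> servo_tool:
  moves:
    - [[0, 0, 0, 0, 0, -0.08, 0], [0, 0, 0, 0, 0, -0.16, 0], [0, 0, 0, 0, 0, -0.24, 0], [0, 0, 0, 0, 0, -0.24, 1], [0, 0, 0, 0, 0, -0.24, 1], [0, 0, 0, 0, 0, -0.24, 1], [0, 0, 0, 0, 0, -0.24, 1], [0, 0, 0, 0, 0, -0.24, 1], [0, 0, 0, 0, 0, -0.24, 1], [0, 0, 0, 0, 0, -0.24, 1], [0, 0, 0, 0, 0, -0.24, 1], [0, 0, 0, 0, 0, -0.24, 1]]

```text
time_s: 4.2
ee_pos: [0.6523, -0.1394, 0.1259]
eef_rot: [3.138, 0.001, 1.64]
force: [0.3, -0.9, 0.5]
grip_width: 0.0373
```

```bash
python3 - <<'E'
from h import *
c=snap('scene','s4'); o=get_obs(); p=o['ee_pos'];print(p,o['grip_width'])
overlay(c,[],'s4b',170,110,290,230,6,[(p[0],p[1],.006,p[2]),(p[0],p[1],.006,p[2]+.02)])
c=snap('wrist','w4'); crop(c,'w4a',120,200,440,420,2.5)
E
```

```text
[ 0.65230217 -0.1394224   0.12601263] 0.033567211915708536
```

View pics/s4b.png

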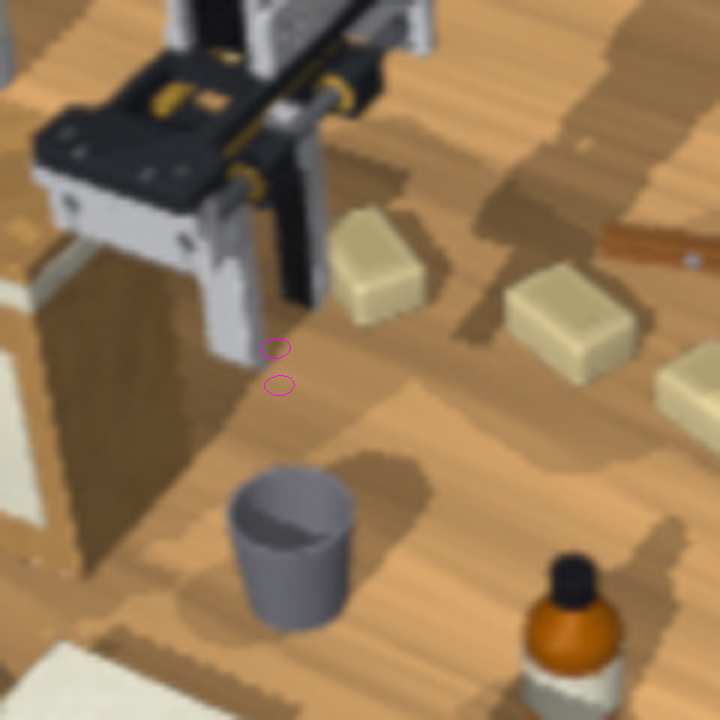

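View pics/w4a.png

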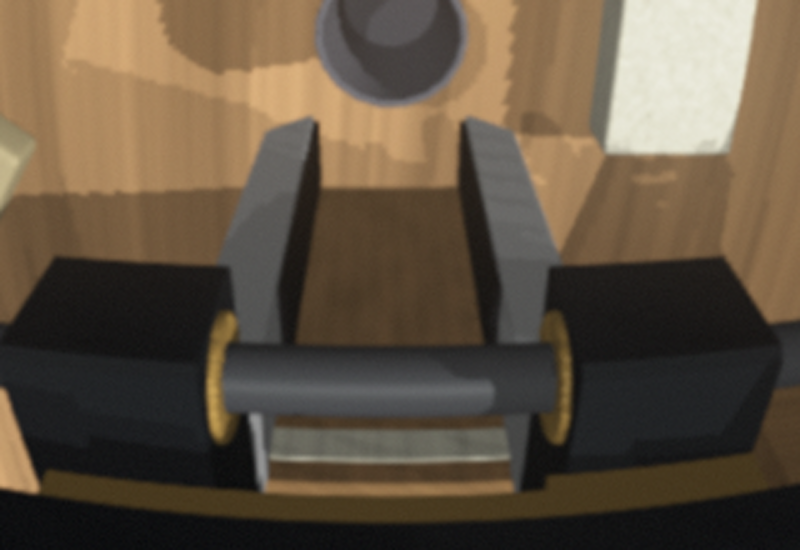

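>>> servo_tool:
  moves:
    - [[0, 0, 0, 0, 0, 0, 0], [0, 0, 0, 0, 0, 0, 0], [0, 0, 0, 0, 0, 0, 0], [0, 0, 0, 0, 0, 0, 0], [0, 0, 0, 0, 0, 0.06, 0], [0, 0, 0, 0, 0, 0.12, 0], [0, 0, 0, 0, 0, 0.17, 0], [0, 0, 0, 0, 0, 0.21, 0], [0, 0, 0, 0, 0, 0.235, 0], [0, 0, 0, 0, 0, 0.246, 0], [0, 0, 0, 0, 0, 0.25, 0], [0, 0, 0, 0, 0, 0.25, 0]]

```text
time_s: 5.3
ee_pos: [0.6532, -0.1396, 0.0018]
eef_rot: [3.137, 0.001, 1.64]
force: [1.2, 0.1, -0.6]
grip_width: 0.0937
```

>>> servo_tool:
  moves:
    - [[0, 0, 0, 0, 0, 0.004, 0], [0, 0, 0, 0, 0, 0.007, 0], [0, 0, 0, 0, 0, 0.007, 0]]

```text
time_s: 5.55
ee_pos: [0.6535, -0.1397, -0.0012]
eef_rot: [3.136, 0.001, 1.64]
force: [-0.8, -0.1, 0.6]
grip_width: 0.0941
```

>>> servo_tool:
  moves:
    - [[0, 0, 0, 0, 0, 0.004, 0], [0, 0, 0, 0, 0, 0.006, 0], [0, 0, 0, 0, 0, 0.006, 0]]

```text
time_s: 5.8
ee_pos: [0.6534, -0.1397, -0.0043]
eef_rot: [3.137, 0.001, 1.64]
force: [0.5, 0.7, 0.2]
grip_width: 0.094
```

>>> servo_tool:
  moves:
    - [[0, 0, 0, 0, 0, 0.004, 0], [0, 0, 0, 0, 0, 0.008, 0], [0, 0, 0, 0, 0, 0.012, 0], [0, 0, 0, 0, 0, 0.012, 0]]

```text
time_s: 6.13
ee_pos: [0.6532, -0.1396, -0.0109]
eef_rot: [3.137, 0.001, 1.64]
force: [-0.2, 0.1, -0.6]
grip_width: 0.0941
```

```bash
python3 - <<'E'
from h import *
c=snap('scene','s5'); o=get_obs(); p=o['ee_pos'];print(p,o['force'])
overlay(c,[],'s5b',190,150,290,230,8,[(p[0]+.053,p[1]+.003,.008,p[2]+.026),(p[0]-.053,p[1]-.003,.008,p[2]+.026)])
c=snap('wrist','w5'); crop(c,'w5a',120,200,440,420,2.5)
E
```

```text
[ 0.65325924 -0.1396125  -0.01069836] [-0.81866931 -0.44444818 -0.12184242]
```

View pics/s5b.png

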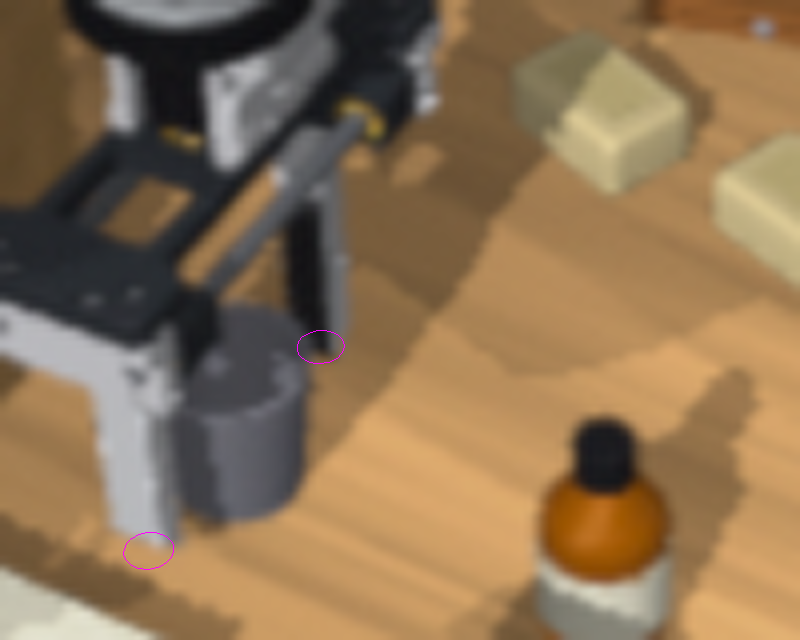

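View pics/w5a.png

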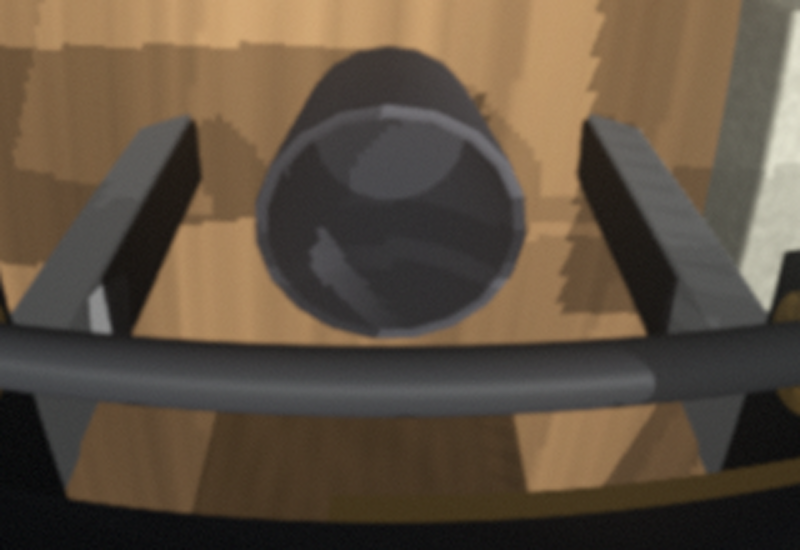

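The fingertips sit about 26 mm above the reported TCP. Both cameras show this, and there was no contact at a reported -11 mm, so I'll command real z minus 0.026. Closing on the cup now.

>>> servo_tool:
  moves:
    - [[0, 0, 0, 0, 0, 0, 1], [0, 0, 0, 0, 0, 0, 1], [0, 0, 0, 0, 0, 0, 1], [0, 0, 0, 0, 0, 0, 1], [0, 0, 0, 0, 0, 0, 1], [0, 0, 0, 0, 0, 0, 1], [0, 0, 0, 0, 0, 0, 1], [0, 0, 0, 0, 0, 0, 1], [0, 0, 0, 0, 0, 0, 1], [0, 0, 0, 0, 0, 0, 1]]
  squeeze: 25

```text
time_s: 7.07
ee_pos: [0.6534, -0.1397, -0.0105]
eef_rot: [3.137, 0.001, 1.64]
force: [0.7, 1.1, 0.3]
grip_width: 0.0552
```

```bash
python3 -c "
from h import *
go(.652,-.139,.30,94)
import numpy as np
a=np.radians(3.87); J=np.array([.6225,.196]); ex=np.array([np.cos(a),np.sin(a)]); ey=np.array([-np.sin(a),np.cos(a)])
print('cup',J+.103*ey,'bottle',J-.091*ex)
for s in(.145,.2415,.338): print(J-s*ey)
K=np.array([.655,-.285]); print(K-.045*ex)"
```

```text
row [0.0031, 0.0008, -0.0006, 0.0008, 0.0003, -0.6209] rows>=7.4 from [ 0.6534 -0.1397 -0.0105] yaw93.94 t 7.0667 w 0.0552
cup [0.61554823 0.29876513] bottle [0.5317075  0.18985815]
[0.63228647 0.05133064]
[ 0.63879953 -0.04494932]
[ 0.6453126  -0.14122928]
[ 0.61010261 -0.28803718]
```

>>> servo_tool:
  moves:
    - [[0, 0, 0, 0, 0, -0.05, 1], [0, 0, 0, 0, 0, -0.12, 1], [0, 0, 0, 0, 0, -0.2, 1], [0, 0, 0, 0, 0, -0.28, 1], [0, 0, 0, 0, 0, -0.36, 1], [0, 0, 0, 0, 0, -0.44, 1], [0, 0, 0, 0, 0, -0.52, 1], [0, 0, 0, 0, 0, -0.58, 1], [0, 0, 0, 0, 0, -0.6, 1], [0, 0, 0, 0, 0, -0.6, 1]]

```text
time_s: 7.9
ee_pos: [0.6525, -0.1395, 0.2922]
eef_rot: [3.132, 0.003, 1.64]
force: [0.8, 0.3, -0.8]
grip_width: 0.0547
```

```bash
python3 -c "
from h import *
go(.6155,.2995,.285,94)"
```

```text
row [0.0058, 0.0017, -0.0006, 0.8811, -0.0134, 0.0119] rows>=10.6 from [ 0.6525 -0.1395  0.2922] yaw93.95 t 7.9 w 0.0547
```

>>> servo_tool:
  moves:
    - [[0.003, 0.001, 0, 0.06, 0, 0, 1], [0.006, 0.002, 0, 0.14, 0, 0, 1], [0.006, 0.002, 0, 0.22, 0, 0, 1], [0.006, 0.002, 0, 0.3, 0, 0, 1], [0.006, 0.002, 0, 0.38, -0.01, 0, 1], [0.006, 0.002, 0, 0.46, -0.01, 0, 1], [0.006, 0.002, 0, 0.54, -0.01, 0, 1], [0.006, 0.002, 0, 0.62, -0.01, 0, 1], [0.006, 0.002, 0, 0.7, -0.013, 0, 1], [0.006, 0.002, 0, 0.78, -0.013, 0, 1], [0.006, 0.002, 0, 0.85, -0.013, 0, 1], [0.006, 0.002, 0, 0.881, -0.013, 0, 1]]

```text
time_s: 8.9
ee_pos: [0.6142, 0.3035, 0.2875]
eef_rot: [-3.137, 0.0, 1.643]
force: [-0.4, 0.0, -0.2]
grip_width: 0.055
```

```bash
python3 -c "
from h import *
go(.6155,.2995,-.008,94)
c=snap('top','t6');snap('wrist','w6');snap('scene','s6');crop(load('s6'),'s6a',270,80,470,230,4)"
```

```text
row [-0.0029, 0.0003, 0.0015, -0.008, 0.0048, 0.591] rows>=7.1 from [0.6142 0.3035 0.2875] yaw94.13 t 8.9 w 0.055
```

View pics/w6.png

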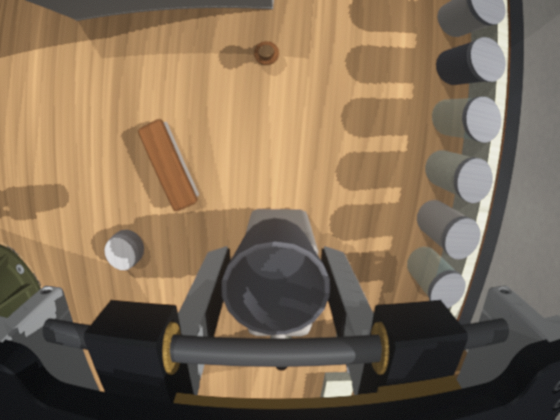

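View pics/s6.png

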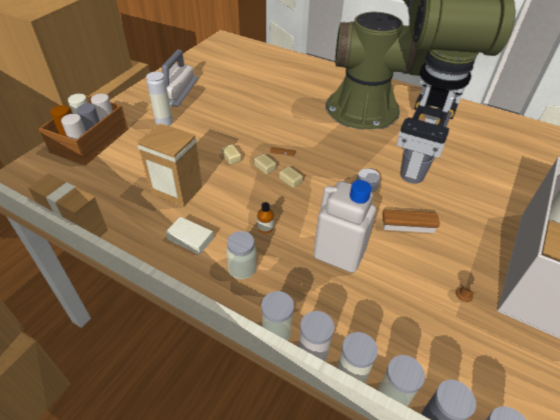

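>>> servo_tool:
  moves:
    - [[-0.003, 0, 0, -0.008, 0.005, 0.05, 1], [-0.003, 0, 0, -0.008, 0.005, 0.12, 1], [-0.003, 0, 0, -0.008, 0.005, 0.19, 1], [-0.003, 0, 0, -0.008, 0.005, 0.26, 1], [-0.003, 0, 0, -0.008, 0.005, 0.33, 1], [-0.003, 0, 0, -0.008, 0.005, 0.4, 1], [-0.003, 0, 0, -0.008, 0.005, 0.46, 1], [-0.003, 0, 0, -0.008, 0.005, 0.51, 1], [-0.003, 0, 0, -0.008, 0.005, 0.55, 1], [-0.003, 0, 0, -0.008, 0.005, 0.575, 1], [-0.003, 0, 0, -0.008, 0.005, 0.585, 1], [-0.003, 0, 0, -0.008, 0.005, 0.585, 1]]

```text
time_s: 10.05
ee_pos: [0.6169, 0.2946, -0.005]
eef_rot: [-3.142, 0.001, 1.64]
force: [0.2, 0.5, 0.4]
grip_width: 0.0552
```

```bash
python3 -c "
from h import *
go(.6155,.2995,-.0105,94); print(get_obs()['force'])
snap('scene','s7');crop(load('s7'),'s7a',290,110,450,270,4)"
```

```text
row [-0.0, 0.0009, -0.0003, 0.0101, -0.0022, 0.011] rows>=0.2 from [ 0.6169  0.2946 -0.005 ] yaw93.98 t 10.05 w 0.0552
[0.15555845 0.51384614 0.38993219]
```

View pics/s7a.png

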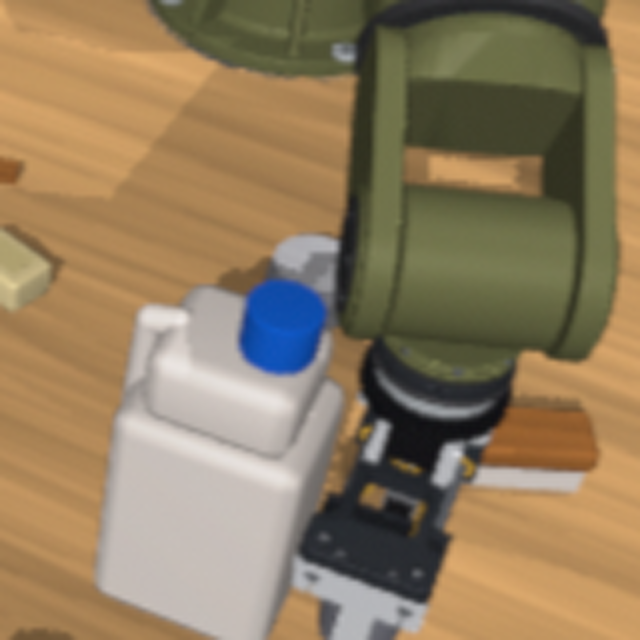

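>>> servo_tool:
  moves:
    - [[0, 0, 0, 0.006, 0, 0.004, 1], [0, 0, 0, 0.006, 0, 0.008, 1], [0, 0, 0, 0.006, 0, 0.011, 1], [0, 0, 0, 0.006, 0, 0.011, 1], [0, 0, 0, 0.006, 0, 0.011, 1]]

```text
time_s: 10.52
ee_pos: [0.6174, 0.2981, -0.0089]
eef_rot: [3.14, 0.001, 1.64]
force: [0.0, 1.1, -0.1]
grip_width: 0.0547
```

>>> servo_tool:
  moves:
    - [[0, 0, 0, 0, 0, 0, 0.3], [0, 0, 0, 0, 0, 0, 0.2], [0, 0, 0, 0, 0, 0, 0], [0, 0, 0, 0, 0, 0, 0], [0, 0, 0, 0, 0, 0, 0], [0, 0, 0, 0, 0, 0, 0], [0, 0, 0, 0, 0, -0.05, 0], [0, 0, 0, 0, 0, -0.12, 0], [0, 0, 0, 0, 0, -0.2, 0], [0, 0, 0, 0, 0, -0.28, 0], [0, 0, 0, 0, 0, -0.36, 0], [0, 0, 0, 0, 0, -0.44, 0]]

```text
time_s: 11.52
ee_pos: [0.6165, 0.2981, 0.2133]
eef_rot: [3.14, 0.001, 1.641]
force: [0.0, 0.1, 0.1]
grip_width: 0.0943
```

```bash
python3 -c "
from h import *
go(.53,.28,.27,94); go(.53,0,.30,130)
snap('scene','s8');snap('wrist','w8');crop(load('s8'),'s8a',290,110,450,270,4)"
```

```text
row [0.0013, 0.0004, -0.0001, -0.0242, -0.175, -0.1137] rows>=2.5 from [0.6165 0.2981 0.2133] yaw94.00 t 11.5167 w 0.0943
row [0.0011, 0.0008, -0.4001, -0.5829, -0.2139, -0.1735] rows>=7.7 from [0.6165 0.2981 0.2133] yaw94.00 t 11.5167 w 0.0943
```

View pics/s8a.png

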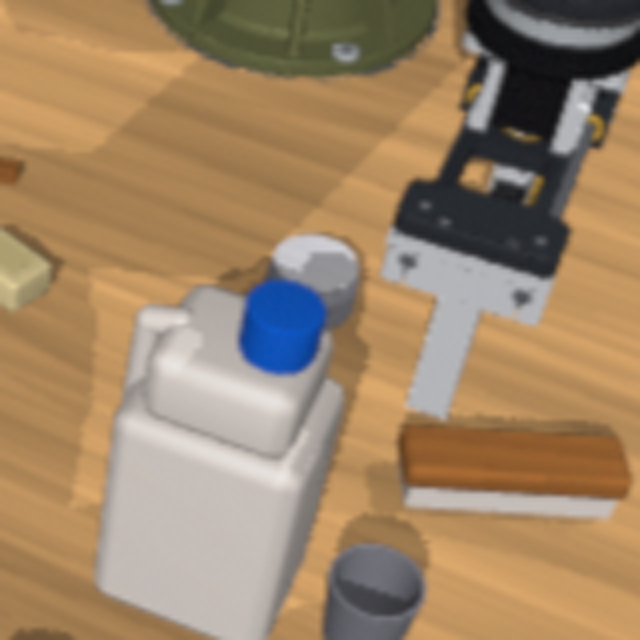

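View pics/w8.png

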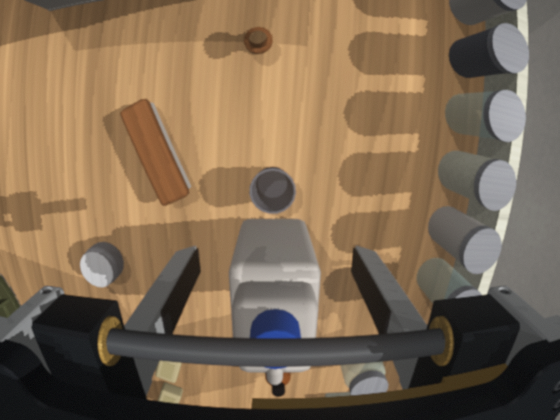

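Cup stands close beside the jug. Next is the bottle.

>>> servo_tool:
  moves:
    - [[0, 0, 0, 0, -0.08, -0.08, 0], [0, 0, -0.05, 0, -0.16, -0.16, 0], [0, 0, -0.1, -0.08, -0.21, -0.175, 0], [0, 0, -0.17, -0.16, -0.21, -0.175, 0], [0, 0, -0.24, -0.24, -0.21, -0.175, 0], [0, 0, -0.32, -0.32, -0.21, -0.175, 0], [0, 0, -0.39, -0.4, -0.21, -0.175, 0], [0, 0, -0.47, -0.48, -0.21, -0.175, 0], [0, 0, -0.54, -0.56, -0.21, -0.175, 0], [0, 0, -0.62, -0.6, -0.21, -0.175, 0], [0, 0, -0.7, -0.6, -0.21, -0.175, 0], [0, 0, -0.78, -0.6, -0.21, -0.175, 0]]

```text
time_s: 12.62
ee_pos: [0.5338, -0.0104, 0.304]
eef_rot: [3.134, 0.011, 2.834]
force: [0.2, -0.6, -0.1]
grip_width: 0.0938
```

```bash
python3 -c "
from h import *
go(.644,-.003,.12,184)
snap('wrist','w9')"
```

```text
row [0.0033, 0.0075, -0.2402, -0.2016, 0.0782, 0.3706] rows>=5.1 from [ 0.5338 -0.0104  0.304 ] yaw162.38 t 12.6167 w 0.0938
```

View pics/w9.png

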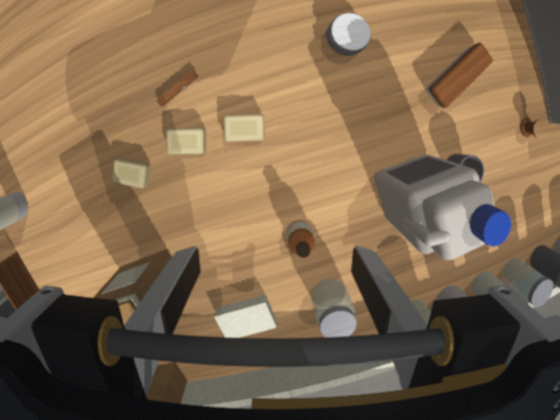

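```bash
python3 -c "
from h import *
crop(load('w9'),'w9a',360,140,520,270,5)"
```

```text
(no output)
```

View pics/w9a.png

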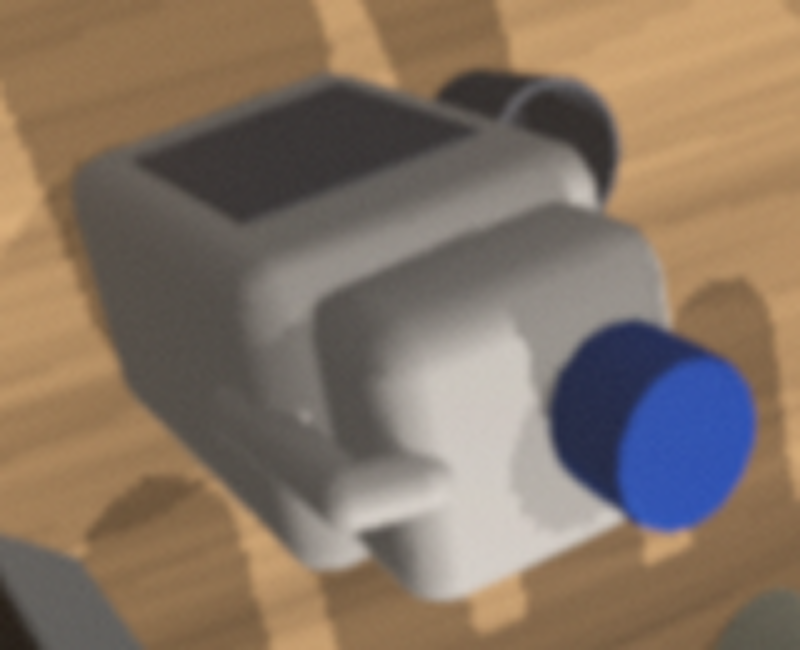

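>>> servo_tool:
  moves:
    - [[0.003, 0.007, -0.07, -0.06, 0.02, 0, 0], [0.003, 0.007, -0.14, -0.12, 0.05, 0.05, 0], [0.003, 0.007, -0.2, -0.17, 0.078, 0.12, 0], [0.003, 0.007, -0.24, -0.2, 0.078, 0.18, 0], [0.003, 0.007, -0.24, -0.202, 0.078, 0.25, 0], [0.003, 0.007, -0.24, -0.202, 0.078, 0.32, 0], [0.003, 0.007, -0.24, -0.202, 0.078, 0.36, 0], [0.003, 0.007, -0.24, -0.202, 0.078, 0.37, 0], [0.003, 0.007, -0.24, -0.202, 0.078, 0.37, 0]]

```text
time_s: 13.42
ee_pos: [0.6435, -0.0004, 0.1191]
eef_rot: [3.141, -0.001, -3.063]
force: [0.5, 0.6, 0.2]
grip_width: 0.0938
```

```bash
python3 -c "
from h import *
go(.644,-.003,-.006,184)
snap('wrist','w10')"
```

```text
row [0.0004, -0.0009, 0.0057, -0.0009, -0.0055, 0.2503] rows>=3.0 from [ 6.435e-01 -4.000e-04  1.191e-01] yaw-175.48 t 13.4167 w 0.0938
```

View pics/w10.png

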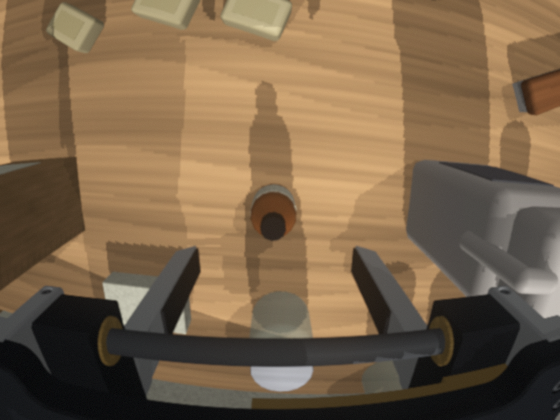

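```bash
python3 -c "
from h import *
c=load('w10');print('cap',fe(c,[(273,225)],.085)); print('jug -y bottom f,b',fe(c,[(413,166),(407,232)],.005))
c=load('w9'); print('jug f,b',fe(c,full([(78,175),(130,385)],360,140,5),.005), 'front +y?',fe(c,full([(330,78)],360,140,5),.1))
print('jar',fe(load('w10'),[(280,372)],.1))"
```

```text
cap [[ 0.6416 -0.0011]]
jug -y bottom f,b [[0.592  0.1434]
 [0.6659 0.1504]]
jug f,b [[0.5892 0.1465]
 [0.6657 0.1486]] front +y? [[0.5574 0.2002]]
jar [[0.7832 0.0164]]
```

>>> servo_tool:
  moves:
    - [[0, 0, 0.005, 0, -0.003, 0.05, 0], [0, 0, 0.005, 0, -0.003, 0.1, 0], [0, 0, 0.005, 0, -0.003, 0.15, 0], [0, 0, 0.005, 0, -0.003, 0.19, 0], [0, 0, 0.005, 0, -0.003, 0.22, 0], [0, 0, 0.005, 0, -0.003, 0.24, 0], [0, 0, 0.005, 0, -0.003, 0.255, 0], [0, 0, 0.005, 0, -0.003, 0.258, 0], [0, 0, 0.005, 0, -0.003, 0.258, 0]]

```text
time_s: 14.22
ee_pos: [0.6452, -0.0019, -0.007]
eef_rot: [3.141, 0.003, -3.07]
force: [0.9, 0.9, -0.1]
grip_width: 0.0939
```

>>> servo_tool:
  moves:
    - [[0, 0, 0, 0, 0, 0, 1], [0, 0, 0, 0, 0, 0, 1], [0, 0, 0, 0, 0, 0, 1], [0, 0, 0, 0, 0, 0, 1], [0, 0, 0, 0, 0, 0, 1], [0, 0, 0, 0, 0, 0, 1], [0, 0, 0, 0, 0, 0, 1], [0, 0, 0, 0, 0, 0, 1], [0, 0, 0, 0, 0, 0, 1], [0, 0, 0, 0, 0, 0, 1], [0, 0, 0, 0, 0, 0, 1]]
  squeeze: 30

```text
time_s: 15.13
ee_pos: [0.6452, -0.0019, -0.007]
eef_rot: [3.141, 0.003, -3.07]
force: [0.6, -0.3, 0.7]
grip_width: 0.0413
```

```bash
python3 -c "
from h import *
go(.49,.10,.09,184);go(.49,.19,.09,184);go(.533,.192,.09,184)
snap('wrist','w11')"
```

```text
row [0.0001, 0.0016, 0.0009, 0.2945, 0.2254, -0.1947] rows>=5.0 from [ 0.6452 -0.0019 -0.007 ] yaw-175.92 t 15.1333 w 0.0413
row [0.0001, 0.0016, 0.0009, 0.2817, 0.405, -0.1947] rows>=6.4 from [ 0.6452 -0.0019 -0.007 ] yaw-175.92 t 15.1333 w 0.0413
row [0.0001, 0.0016, 0.0009, 0.1957, 0.4028, -0.1945] rows>=5.9 from [ 0.6452 -0.0019 -0.007 ] yaw-175.92 t 15.1333 w 0.0413
```

View pics/w11.png

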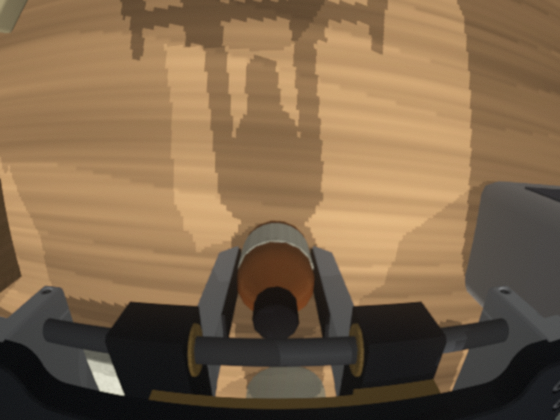

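>>> servo_tool:
  moves:
    - [[0, 0, 0, 0, 0, -0.05, 1], [0, 0, 0, 0, 0, -0.12, 1], [0, 0, 0, 0.05, 0, -0.18, 1], [0, 0, 0, 0.12, 0, -0.195, 1], [0, 0, 0, 0.2, 0, -0.195, 1], [0, 0, 0, 0.27, 0, -0.195, 1], [0, 0, 0, 0.29, 0.04, -0.195, 1], [0, 0, 0, 0.29, 0.12, -0.195, 1], [0, 0, 0, 0.285, 0.2, -0.195, 1], [0, 0, 0, 0.28, 0.28, -0.195, 1], [0, 0, 0, 0.28, 0.36, -0.195, 1], [0, 0, 0, 0.28, 0.4, -0.195, 1]]

```text
time_s: 16.18
ee_pos: [0.4903, 0.1911, 0.0902]
eef_rot: [3.141, 0.003, -3.069]
force: [0.8, -0.6, -2.3]
grip_width: 0.0416
```

```bash
python3 -c "
from h import *
go(.533,.192,.02,184);go(.533,.192,-.006,184)
snap('wrist','w12')"
```

```text
row [0.0004, 0.0016, 0.0021, -0.085, -0.0046, 0.1406] rows>=2.0 from [0.4903 0.1911 0.0902] yaw-175.81 t 16.1833 w 0.0416
row [0.0004, 0.0016, 0.0021, -0.0849, -0.0046, 0.1926] rows>=2.5 from [0.4903 0.1911 0.0902] yaw-175.81 t 16.1833 w 0.0416
```

View pics/w12.png

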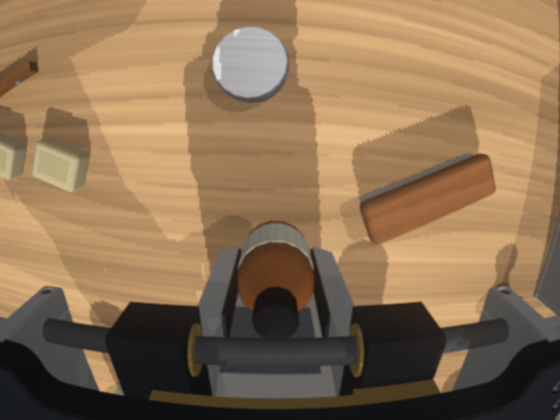

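>>> servo_tool:
  moves:
    - [[0, 0, 0.002, -0.03, -0.004, 0.03, 1], [0, 0, 0.002, -0.06, -0.004, 0.07, 1], [0, 0, 0.002, -0.08, -0.004, 0.11, 1], [0, 0, 0.002, -0.085, -0.004, 0.14, 1], [0, 0, 0.002, -0.085, -0.004, 0.165, 1], [0, 0, 0.002, -0.085, -0.004, 0.18, 1], [0, 0, 0.002, -0.085, -0.004, 0.19, 1], [0, 0, 0.002, -0.085, -0.004, 0.193, 1], [0, 0, 0.002, -0.085, -0.004, 0.194, 1], [0, 0, 0.002, -0.085, -0.004, 0.194, 1]]

```text
time_s: 17.07
ee_pos: [0.5332, 0.1941, -0.006]
eef_rot: [3.14, 0.004, -3.07]
force: [-0.0, 0.0, -0.4]
grip_width: 0.0414
```

```bash
python3 -c "
from h import *
go(.533,.192,-.007,184);print(get_obs()['force'])"
```

```text
row [0.0009, 0.0023, 0.001, 0.0007, -0.0041, 0.0019] rows>=0.1 from [ 0.5332  0.1941 -0.006 ] yaw-175.91 t 17.0667 w 0.0414
[-0.00803072  0.04910786 -0.41517236]
```

Release and retreat straight up.

>>> servo_tool:
  moves:
    - [[0, 0, 0, 0, -0.003, 0.0015, 1], [0, 0, 0, 0, -0.003, 0.0015, 0.4], [0, 0, 0, 0, -0.003, 0.0015, 0], [0, 0, 0, 0, -0.003, 0.0015, 0], [0, 0, 0, 0, -0.003, 0.0015, 0], [0, 0, 0, 0, -0.003, 0.0015, 0], [0, 0, 0, 0, -0.003, -0.06, 0], [0, 0, 0, 0, -0.003, -0.13, 0], [0, 0, 0, 0.02, -0.003, -0.21, 0], [0, 0, 0, 0.06, -0.003, -0.29, 0], [0, 0, 0, 0.1, -0.003, -0.37, 0], [0, 0, 0, 0.12, -0.06, -0.45, 0]]

```text
time_s: 18.07
ee_pos: [0.4756, 0.1683, 0.2098]
eef_rot: [3.139, 0.004, -3.068]
force: [1.5, 0.1, 0.6]
grip_width: 0.0936
```

```bash
python3 -c "
from h import *
go(.46,-.05,.22,94);go(.455,-.09,.22,104)
snap('wrist','w13');snap('scene','s13');snap('top','t13');crop(load('s13'),'s13a',180,110,440,290,3)"
```

```text
row [0.0032, 0.0011, 1.0025, 0.0632, -0.4331, -0.0215] rows>=12.6 from [0.4756 0.1683 0.2098] yaw-175.77 t 18.0667 w 0.0936
row [0.0031, 0.0014, 0.8914, 0.079, -0.5121, -0.0218] rows>=11.2 from [0.4756 0.1683 0.2098] yaw-175.77 t 18.0667 w 0.0936
```

View pics/w13.png

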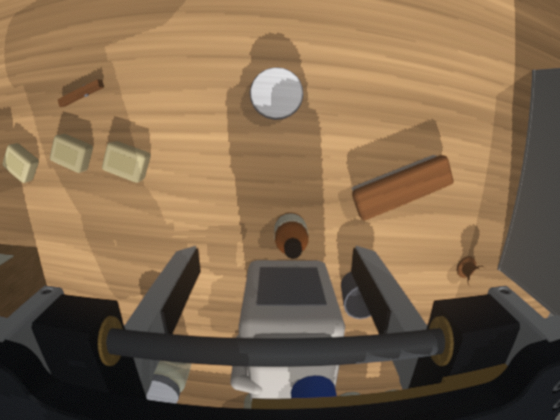

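View pics/s13a.png

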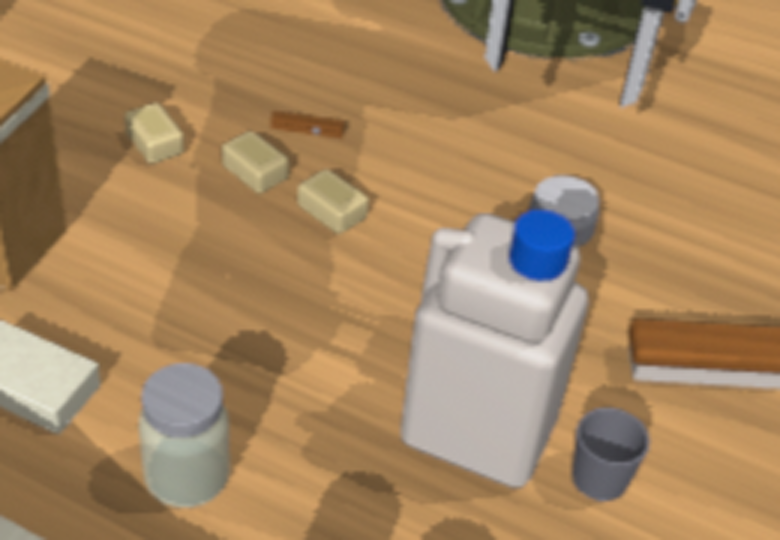

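View pics/t13.png

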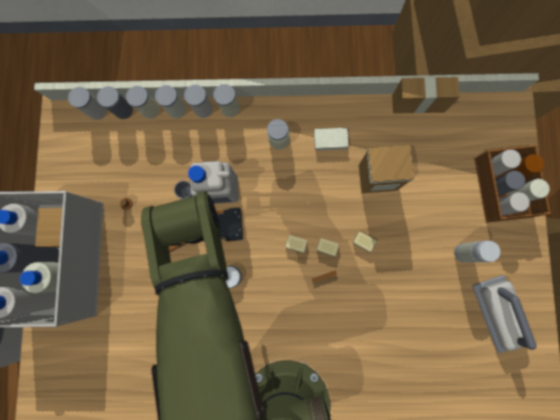

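>>> servo_tool:
  moves:
    - [[0, 0, 0.08, 0.01, -0.03, -0.02, 0], [0, 0, 0.16, 0.02, -0.06, -0.02, 0], [0, 0, 0.24, 0.03, -0.1, -0.02, 0], [0, 0, 0.32, 0.04, -0.14, -0.02, 0], [0, 0, 0.4, 0.05, -0.18, -0.02, 0], [0, 0, 0.48, 0.06, -0.22, -0.02, 0], [0, 0, 0.56, 0.07, -0.27, -0.02, 0], [0, 0, 0.64, 0.08, -0.32, -0.02, 0], [0, 0, 0.72, 0.08, -0.37, -0.02, 0], [0, 0, 0.8, 0.08, -0.42, -0.02, 0], [0, 0, 0.88, 0.08, -0.46, -0.02, 0], [0, 0, 0.96, 0.08, -0.5, -0.02, 0]]

```text
time_s: 19.22
ee_pos: [0.4554, -0.0869, 0.218]
eef_rot: [3.135, -0.003, 1.706]
force: [-0.8, 0.9, -0.0]
grip_width: 0.0941
```

```bash
python3 -c "
from h import *
go(.457,-.032,.10,73.5)
c=snap('wrist','w14');print(get_obs()['eef_rot'])"
```

```text
row [0.0041, -0.0026, 0.2697, 0.1078, 0.0163, 0.2365] rows>=3.4 from [ 0.4554 -0.0869  0.218 ] yaw97.77 t 19.2167 w 0.0941
[ 3.13487521e+00 -2.07510710e-03  1.69595001e+00]
```

View pics/w14.png

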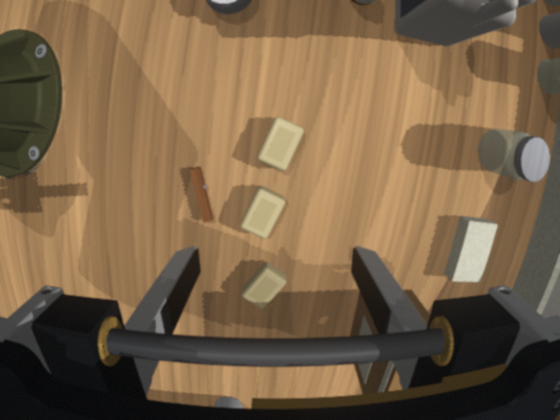

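```bash
python3 -c "
from h import *
c=load('w14');crop(c,'w14a',180,100,360,330,3)"
```

```text
(no output)
```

View pics/w14a.png

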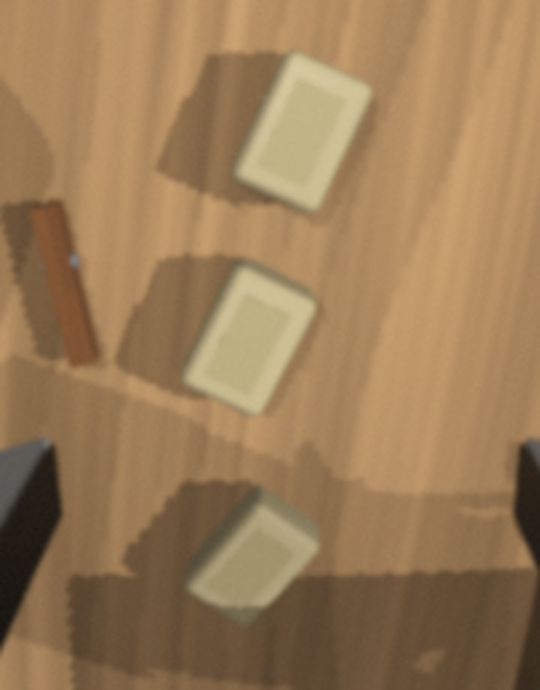

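```bash
python3 - <<'E'
from h import *
c=load('w14')
for p in [(295,50),(373,90),(315,213),(234,175)],[(246,258),(319,303),(257,417),(183,378)],[(262,490),(320,545),(244,627),(187,587)]:
    P=fe(c,full(p,180,100,3),.022); d=P[0]-P[3]+P[1]-P[2]; print(P.mean(0),np.degrees(np.arctan2(d[1],d[0])),np.linalg.norm(P[0]-P[3]),np.linalg.norm(P[0]-P[1]))
E
```

```text
[ 0.45625 -0.0325 ] 72.57456395969442 0.057870545184921136 0.036083929941180204
[ 0.445875 -0.124325] 70.16861028101937 0.060582588257683416 0.03673758293627929
[ 0.460325 -0.23385 ] 61.17692025324544 0.06377719027991118 0.03951404813480898
```

>>> servo_tool:
  moves:
    - [[0.004, -0.002, 0.08, 0.06, 0.01, 0, 0], [0.004, -0.002, 0.16, 0.108, 0.016, 0.06, 0], [0.004, -0.002, 0.24, 0.108, 0.016, 0.13, 0], [0.004, -0.002, 0.275, 0.108, 0.016, 0.2, 0], [0.004, -0.002, 0.275, 0.108, 0.016, 0.27, 0], [0.004, -0.002, 0.275, 0.108, 0.016, 0.33, 0], [0.004, -0.002, 0.275, 0.108, 0.016, 0.38, 0], [0.004, -0.002, 0.275, 0.108, 0.016, 0.42, 0], [0.004, -0.002, 0.275, 0.108, 0.016, 0.445, 0], [0.004, -0.002, 0.275, 0.108, 0.016, 0.46, 0], [0.004, -0.002, 0.275, 0.108, 0.016, 0.46, 0]]

```text
time_s: 20.18
ee_pos: [0.457, -0.0335, -0.014]
eef_rot: [-3.138, 0.0, 1.265]
force: [-0.5, 0.9, -0.4]
grip_width: 0.094
```

```bash
python3 -c "
from h import *
go(.4565,-.032,-.019,73)
c=snap('wrist','w15');c=snap('scene','s15');crop(c,'s15a',200,100,340,220,5)"
```

```text
row [-0.0025, 0.0001, -0.0061, 0.0026, -0.0019, 0.0101] rows>=0.1 from [ 0.457  -0.0335 -0.014 ] yaw72.45 t 20.1833 w 0.094
```

View pics/w15.png

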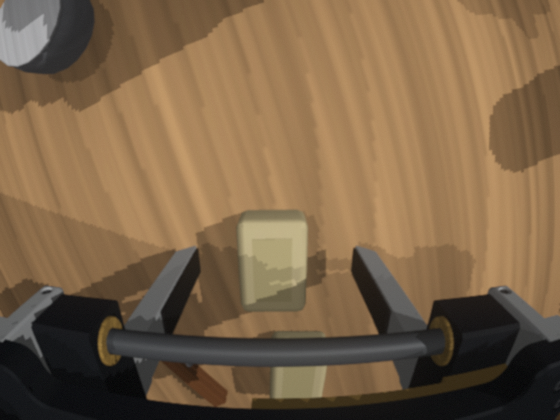

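View pics/s15a.png

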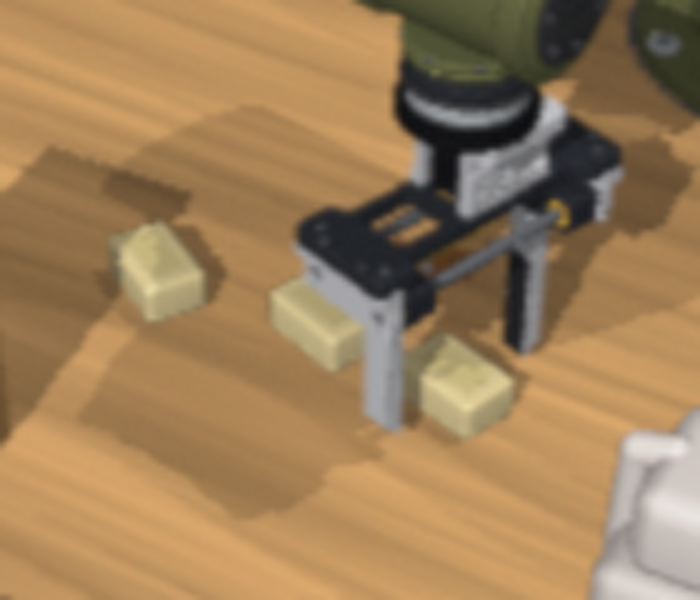

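>>> servo_tool:
  moves:
    - [[-0.002, 0, -0.003, 0.002, 0, 0.005, 0], [-0.002, 0, -0.003, 0.002, 0, 0.01, 0], [-0.002, 0, -0.003, 0.002, 0, 0.01, 0], [-0.002, 0, -0.003, 0.002, 0, 0.01, 1], [-0.002, 0, -0.003, 0.002, 0, 0.01, 1], [-0.002, 0, -0.003, 0.002, 0, 0.01, 1], [-0.002, 0, -0.003, 0.002, 0, 0.01, 1], [-0.002, 0, -0.003, 0.002, 0, 0.01, 1], [-0.002, 0, -0.003, 0.002, 0, 0.01, 1], [-0.002, 0, -0.003, 0.002, 0, 0.01, 1], [-0.002, 0, -0.003, 0.002, 0, 0.01, 1], [-0.002, 0, -0.003, 0.002, 0, 0.01, 1]]
  squeeze: 25

```text
time_s: 21.28
ee_pos: [0.4586, -0.0329, -0.0169]
eef_rot: [3.139, -0.0, 1.269]
force: [-0.7, -0.2, 0.5]
grip_width: 0.0396
```

>>> servo_tool:
  moves:
    - [[0, 0, 0, 0, 0, 0, 1], [0, 0, 0, 0, 0, 0, 1], [0, 0, 0, 0, 0, 0, 1], [0, 0, 0, 0, 0, -0.04, 1], [0, 0, 0, 0, 0, -0.08, 1], [0, 0, 0, 0, 0, -0.14, 1], [0, 0, 0, 0, 0, -0.2, 1]]

```text
time_s: 21.87
ee_pos: [0.4577, -0.0327, 0.0838]
eef_rot: [3.141, -0.0, 1.269]
force: [0.3, 0.3, -1.2]
grip_width: 0.0396
```

```bash
python3 -c "
from h import *
go(.633,.056,.08,93.7)
c=snap('wrist','w16')"
```

```text
row [0.0006, 0.0001, -0.2332, 0.2736, 0.282, 0.0079] rows>=4.7 from [ 0.4577 -0.0327  0.0838] yaw72.71 t 21.8667 w 0.0396
```

View pics/w16.png

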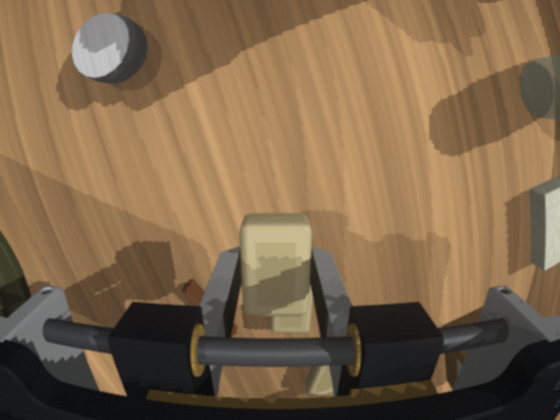

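>>> servo_tool:
  moves:
    - [[0, 0, -0.05, 0.05, 0.05, 0, 1], [0, 0, -0.1, 0.1, 0.11, 0, 1], [0, 0, -0.16, 0.16, 0.17, 0, 1], [0, 0, -0.22, 0.22, 0.23, 0, 1], [0, 0, -0.233, 0.27, 0.28, 0.01, 1], [0, 0, -0.233, 0.274, 0.282, 0.05, 1], [0, 0, -0.233, 0.274, 0.282, 0.1, 1], [0, 0, -0.233, 0.274, 0.282, 0.14, 1], [0, 0, -0.233, 0.274, 0.282, 0.17, 1], [0, 0, -0.233, 0.274, 0.282, 0.185, 1], [0, 0, -0.233, 0.274, 0.282, 0.19, 1], [0, 0, -0.233, 0.274, 0.282, 0.19, 1]]

```text
time_s: 22.92
ee_pos: [0.6367, 0.0557, -0.0041]
eef_rot: [3.133, 0.002, 1.635]
force: [0.5, -0.9, -0.2]
grip_width: 0.0397
```

```bash
python3 -c "
from h import *
go(.633,.056,-.016,93.7);print(get_obs()['force'])"
```

```text
row [0.0054, 0.0013, -0.0002, 0.0012, -0.0076, 0.0237] rows>=0.3 from [ 0.6367  0.0557 -0.0041] yaw93.68 t 22.9167 w 0.0397
[ 0.49425893 -0.85818287 -0.23987753]
```

>>> servo_tool:
  moves:
    - [[0.005, 0.001, 0, 0.001, -0.007, 0.008, 1], [0.005, 0.001, 0, 0.001, -0.007, 0.016, 1], [0.005, 0.001, 0, 0.001, -0.007, 0.023, 1], [0.005, 0.001, 0, 0.001, -0.007, 0.024, 1], [0.005, 0.001, 0, 0.001, -0.007, 0.024, 1]]

```text
time_s: 23.33
ee_pos: [0.6332, 0.0559, -0.0163]
eef_rot: [3.141, 0.0, 1.635]
force: [0.5, -0.3, -0.7]
grip_width: 0.0401
```

>>> servo_tool:
  moves:
    - [[0, 0, 0, 0, 0, 0, 0.45], [0, 0, 0, 0, 0, 0, 0.3], [0, 0, 0, 0, 0, 0, 0], [0, 0, 0, 0, 0, 0, 0], [0, 0, 0, 0, 0, 0, 0], [0, 0, 0, 0, 0, 0, 0], [0, 0, 0, 0, 0, -0.05, 0], [0, 0, 0, 0, 0, -0.12, 0], [0, 0, 0, 0, 0, -0.19, 0], [0, 0, 0, 0, 0, -0.26, 0], [0, 0, 0, 0, 0, -0.33, 0], [0, 0, 0, 0, 0, -0.4, 0]]

```text
time_s: 24.33
ee_pos: [0.6328, 0.056, 0.1857]
eef_rot: [3.141, 0.0, 1.635]
force: [1.0, -0.4, -0.2]
grip_width: 0.0939
```

```bash
python3 -c "
from h import *
go(.446,-.124,.12,70)
c=snap('wrist','w17')"
```

```text
row [0.0005, 0.0002, 0.2631, -0.3351, -0.3961, 0.1312] rows>=6.4 from [0.6328 0.056  0.1857] yaw93.68 t 24.3333 w 0.0939
```

View pics/w17.png

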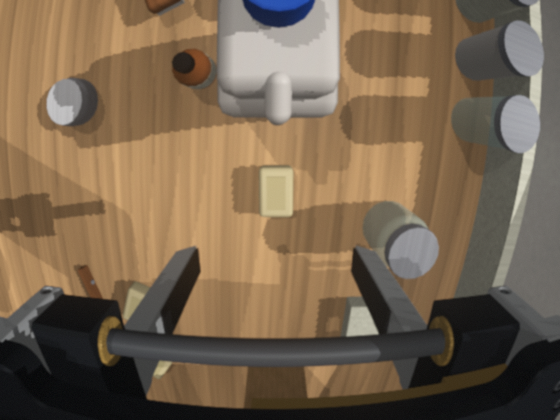

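>>> servo_tool:
  moves:
    - [[0, 0, 0, -0.05, -0.05, 0, 0], [0, 0, 0.06, -0.1, -0.11, 0, 0], [0, 0, 0.13, -0.15, -0.17, 0, 0], [0, 0, 0.2, -0.2, -0.23, 0.02, 0], [0, 0, 0.263, -0.25, -0.3, 0.05, 0], [0, 0, 0.263, -0.3, -0.36, 0.09, 0], [0, 0, 0.263, -0.335, -0.396, 0.13, 0], [0, 0, 0.263, -0.335, -0.396, 0.13, 0], [0, 0, 0.263, -0.335, -0.396, 0.13, 0]]

```text
time_s: 25.13
ee_pos: [0.4481, -0.1245, 0.1262]
eef_rot: [3.133, -0.004, 1.22]
force: [1.5, 0.2, 0.9]
grip_width: 0.094
```

```bash
python3 -c "
from h import *
go(.446,-.124,-.018,70)
c=snap('wrist','w18')"
```

```text
row [0.0057, -0.0023, -0.0013, -0.0017, -0.0069, 0.2883] rows>=3.5 from [ 0.4481 -0.1245  0.1262] yaw69.88 t 25.1333 w 0.094
```

View pics/w18.png

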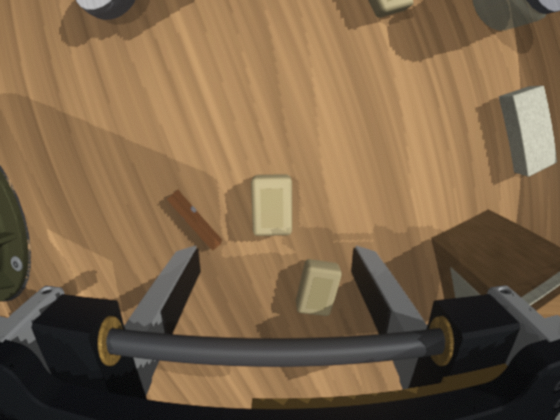

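>>> servo_tool:
  moves:
    - [[0.005, -0.002, 0, -0.001, -0.006, 0.06, 0], [0.005, -0.002, 0, -0.001, -0.006, 0.12, 0], [0.005, -0.002, 0, -0.001, -0.006, 0.18, 0], [0.005, -0.002, 0, -0.001, -0.006, 0.23, 0], [0.005, -0.002, 0, -0.001, -0.006, 0.26, 0], [0.005, -0.002, 0, -0.001, -0.006, 0.28, 0], [0.005, -0.002, 0, -0.001, -0.006, 0.285, 0], [0.005, -0.002, 0, -0.001, -0.006, 0.287, 0], [0.005, -0.002, 0, -0.001, -0.006, 0.287, 0]]

```text
time_s: 25.93
ee_pos: [0.4488, -0.1234, -0.0157]
eef_rot: [3.137, -0.001, 1.221]
force: [0.6, 0.1, -0.1]
grip_width: 0.094
```

>>> servo_tool:
  moves:
    - [[0, 0, 0, 0, 0, 0, 0.2], [0, 0, 0, 0, 0, 0, 1], [0, 0, 0, 0, 0, 0, 1], [0, 0, 0, 0, 0, 0, 1], [0, 0, 0, 0, 0, 0, 1], [0, 0, 0, 0, 0, 0, 1], [0, 0, 0, 0, 0, 0, 1], [0, 0, 0, 0, 0, 0, 1], [0, 0, 0, 0, 0, 0, 1], [0, 0, 0, 0, 0, 0, 1], [0, 0, 0, 0, 0, 0, 1], [0, 0, 0, 0, 0, 0, 1]]
  squeeze: 25

```text
time_s: 26.93
ee_pos: [0.4487, -0.1234, -0.0157]
eef_rot: [3.138, -0.001, 1.221]
force: [-1.4, -0.2, 0.9]
grip_width: 0.0397
```

>>> servo_tool:
  moves:
    - [[0, 0, 0, 0, 0, 0, 1], [0, 0, 0, 0, 0, -0.04, 1], [0, 0, 0, 0, 0, -0.08, 1], [0, 0, 0, 0, 0, -0.14, 1], [0, 0, 0, 0, 0, -0.2, 1], [0, 0, 0, 0, 0, -0.2, 1]]

```text
time_s: 27.43
ee_pos: [0.4507, -0.1241, 0.0892]
eef_rot: [3.13, -0.001, 1.221]
force: [0.5, -0.4, 0.2]
grip_width: 0.0394
```

```bash
python3 -c "
from h import *
go(.6395,-.0435,.08,93.7)
c=snap('wrist','w19')"
```

```text
row [0.0074, 0.0011, -0.2635, 0.2808, 0.2993, 0.0222] rows>=4.9 from [ 0.4507 -0.1241  0.0892] yaw69.98 t 27.4333 w 0.0394
```

View pics/w19.png

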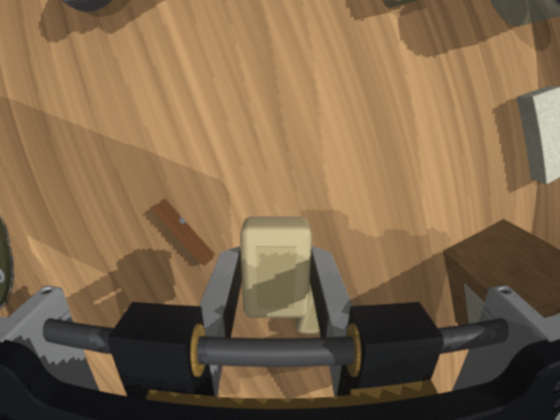

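>>> servo_tool:
  moves:
    - [[0, 0, -0.05, 0.05, 0.05, 0, 1], [0, 0, -0.1, 0.1, 0.11, 0, 1], [0, 0, -0.16, 0.16, 0.17, 0, 1], [0.007, 0, -0.22, 0.22, 0.23, 0, 1], [0.007, 0, -0.263, 0.27, 0.28, 0.01, 1], [0.007, 0, -0.263, 0.281, 0.299, 0.05, 1], [0.007, 0, -0.263, 0.281, 0.299, 0.1, 1], [0.007, 0, -0.263, 0.281, 0.299, 0.14, 1], [0.007, 0, -0.263, 0.281, 0.299, 0.17, 1], [0.007, 0, -0.263, 0.281, 0.299, 0.185, 1], [0.007, 0, -0.263, 0.281, 0.299, 0.19, 1], [0.007, 0, -0.263, 0.281, 0.299, 0.19, 1]]

```text
time_s: 28.48
ee_pos: [0.6388, -0.0432, -0.0077]
eef_rot: [-3.138, 0.001, 1.634]
force: [-0.1, 0.1, -1.3]
grip_width: 0.0397
```

```bash
python3 -c "
from h import *
go(.6395,-.0435,-.015,93.7)"
```

```text
row [-0.002, 0.0004, -0.0006, -0.0006, 0.0015, 0.0146] rows>=0.2 from [ 0.6388 -0.0432 -0.0077] yaw93.64 t 28.4833 w 0.0397
```

>>> servo_tool:
  moves:
    - [[-0.002, 0, 0, 0, 0.001, 0.005, 1], [-0.002, 0, 0, 0, 0.001, 0.01, 1], [-0.002, 0, 0, 0, 0.001, 0.014, 1], [-0.002, 0, 0, 0, 0.001, 0.015, 1], [-0.002, 0, 0, 0, 0.001, 0.015, 1]]

```text
time_s: 28.9
ee_pos: [0.6393, -0.0432, -0.0151]
eef_rot: [3.142, 0.001, 1.634]
force: [1.0, 0.2, -1.3]
grip_width: 0.0398
```

>>> servo_tool:
  moves:
    - [[0, 0, 0, 0, 0, 0, 0.45], [0, 0, 0, 0, 0, 0, 0.3], [0, 0, 0, 0, 0, 0, 0], [0, 0, 0, 0, 0, 0, 0], [0, 0, 0, 0, 0, 0, 0], [0, 0, 0, 0, 0, 0, 0], [0, 0, 0, 0, 0, -0.05, 0], [0, 0, 0, 0, 0, -0.12, 0], [0, 0, 0, 0, 0, -0.19, 0], [0, 0, 0, 0, 0, -0.26, 0], [0, 0, 0, 0, 0, -0.33, 0], [0, 0, 0, 0, 0, -0.4, 0]]

```text
time_s: 29.9
ee_pos: [0.6389, -0.043, 0.1869]
eef_rot: [3.141, 0.001, 1.634]
force: [0.2, 0.1, -0.5]
grip_width: 0.0939
```

```bash
python3 -c "
from h import *
go(.4605,-.2335,.12,60)
c=snap('wrist','w20')"
```

```text
row [0.0003, 0.0004, 0.3738, -0.3574, -0.3804, 0.1339] rows>=6.5 from [ 0.6389 -0.043   0.1869] yaw93.64 t 29.9 w 0.0939
```

View pics/w20.png

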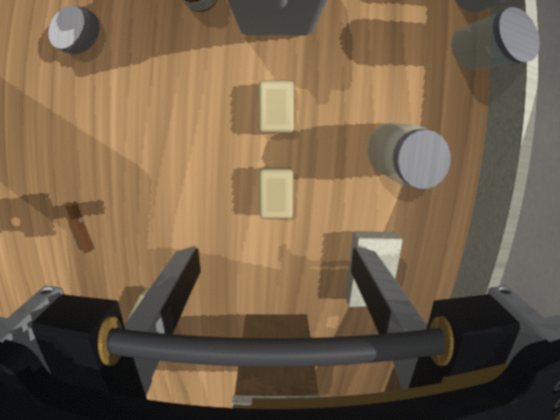

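>>> servo_tool:
  moves:
    - [[0, 0, 0, -0.04, -0.07, 0, 0], [0, 0, 0.06, -0.09, -0.14, 0, 0], [0, 0, 0.13, -0.15, -0.2, 0, 0], [0, 0, 0.2, -0.21, -0.26, 0, 0], [0, 0, 0.28, -0.27, -0.32, 0.02, 0], [0, 0, 0.35, -0.32, -0.36, 0.07, 0], [0, 0, 0.373, -0.355, -0.38, 0.12, 0], [0, 0, 0.373, -0.357, -0.38, 0.133, 0], [0, 0, 0.373, -0.357, -0.38, 0.133, 0]]

```text
time_s: 30.7
ee_pos: [0.4626, -0.2338, 0.1252]
eef_rot: [3.135, -0.004, 1.047]
force: [0.4, -1.0, 1.3]
grip_width: 0.0939
```

```bash
python3 -c "
from h import *
go(.4605,-.2335,-.017,60)
c=snap('wrist','w21');crop(c,'w21a',200,140,360,320,3.3)"
```

```text
row [0.0042, -0.0023, 0.0, -0.0025, -0.0058, 0.2843] rows>=3.4 from [ 0.4626 -0.2338  0.1252] yaw60.00 t 30.7 w 0.0939
```

View pics/w21.png

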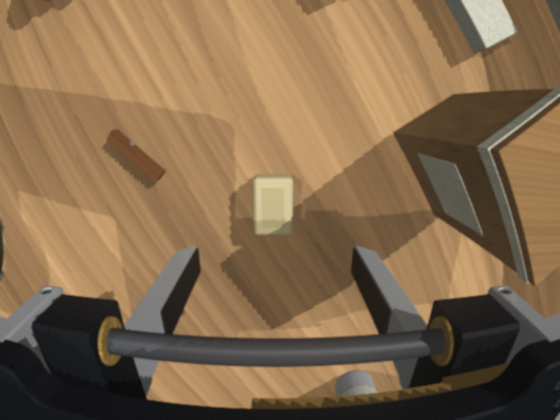

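Bar 3 is centred at (273,205) and aligned with the jaws. Descending and gripping.

>>> servo_tool:
  moves:
    - [[0.004, -0.002, 0, -0.002, -0.005, 0.06, 0], [0.004, -0.002, 0, -0.002, -0.005, 0.12, 0], [0.004, -0.002, 0, -0.002, -0.005, 0.18, 0], [0.004, -0.002, 0, -0.002, -0.005, 0.23, 0], [0.004, -0.002, 0, -0.002, -0.005, 0.26, 0], [0.004, -0.002, 0, -0.002, -0.005, 0.28, 0], [0.004, -0.002, 0, -0.002, -0.005, 0.284, 0], [0.004, -0.002, 0, -0.002, -0.005, 0.286, 0], [0.004, -0.002, 0, -0.002, -0.005, 0.286, 0]]

```text
time_s: 31.5
ee_pos: [0.4634, -0.2333, -0.0151]
eef_rot: [3.137, -0.0, 1.05]
force: [0.4, -0.8, -0.6]
grip_width: 0.0942
```

>>> servo_tool:
  moves:
    - [[0, 0, 0, 0, 0, 0, 0.2], [0, 0, 0, 0, 0, 0, 1], [0, 0, 0, 0, 0, 0, 1], [0, 0, 0, 0, 0, 0, 1], [0, 0, 0, 0, 0, 0, 1], [0, 0, 0, 0, 0, 0, 1], [0, 0, 0, 0, 0, 0, 1], [0, 0, 0, 0, 0, 0, 1], [0, 0, 0, 0, 0, 0, 1], [0, 0, 0, 0, 0, 0, 1], [0, 0, 0, 0, 0, 0, 1], [0, 0, 0, 0, 0, 0, 1]]
  squeeze: 25

```text
time_s: 32.5
ee_pos: [0.4633, -0.2333, -0.0152]
eef_rot: [3.137, -0.0, 1.05]
force: [-0.4, -0.1, -0.3]
grip_width: 0.0398
```

>>> servo_tool:
  moves:
    - [[0, 0, 0, 0, 0, 0, 1], [0, 0, 0, 0, 0, -0.04, 1], [0, 0, 0, 0, 0, -0.08, 1], [0, 0, 0, 0, 0, -0.14, 1], [0, 0, 0, 0, 0, -0.2, 1], [0, 0, 0, 0, 0, -0.2, 1]]

```text
time_s: 33.0
ee_pos: [0.4652, -0.2344, 0.0902]
eef_rot: [3.129, -0.0, 1.05]
force: [1.6, 0.6, 0.5]
grip_width: 0.0399
```

```bash
python3 -c "
from h import *
go(.48,-.11,.08,93.7);go(.646,-.1433,.08,93.7)
c=snap('wrist','w22')"
```

```text
row [0.0076, 0.002, -0.3728, 0.2305, -0.0983, 0.0192] rows>=4.7 from [ 0.4652 -0.2344  0.0902] yaw60.15 t 33.0 w 0.0399
row [0.0076, 0.002, -0.3728, 0.338, 0.2228, 0.0232] rows>=4.9 from [ 0.4652 -0.2344  0.0902] yaw60.15 t 33.0 w 0.0399
```

View pics/w22.png

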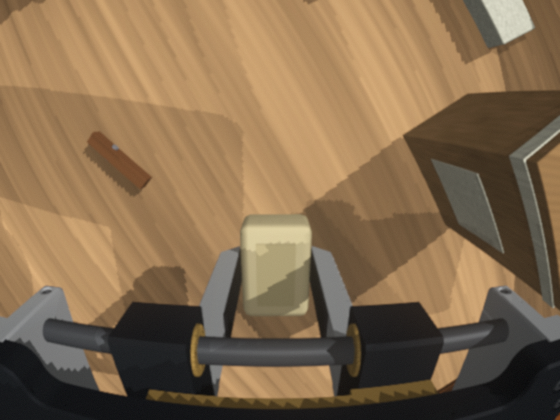

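>>> servo_tool:
  moves:
    - [[0, 0, -0.07, 0.07, -0.03, 0, 1], [0, 0, -0.15, 0.14, -0.06, 0, 1], [0.007, 0, -0.22, 0.2, -0.08, 0, 1], [0.007, 0, -0.3, 0.23, -0.08, 0, 1], [0.007, 0, -0.373, 0.25, -0.03, 0, 1], [0.007, 0, -0.373, 0.28, 0.04, 0, 1], [0.007, 0, -0.373, 0.31, 0.12, 0, 1], [0.007, 0, -0.373, 0.33, 0.19, 0, 1], [0.007, 0, -0.373, 0.338, 0.223, 0.03, 1], [0.007, 0, -0.373, 0.338, 0.223, 0.1, 1], [0.007, 0, -0.373, 0.338, 0.223, 0.15, 1], [0.007, 0, -0.373, 0.338, 0.223, 0.18, 1]]

```text
time_s: 34.05
ee_pos: [0.6436, -0.1426, -0.0071]
eef_rot: [-3.133, -0.0, 1.636]
force: [-0.1, -0.3, -1.4]
grip_width: 0.0394
```

```bash
python3 -c "
from h import *
go(.646,-.1433,-.0145,93.7)"
```

```text
row [-0.0053, -0.0002, 0.0002, -0.0018, 0.0048, 0.0147] rows>=0.2 from [ 0.6436 -0.1426 -0.0071] yaw93.72 t 34.05 w 0.0394
```

>>> servo_tool:
  moves:
    - [[-0.005, 0, 0, -0.002, 0.005, 0.004, 1], [-0.005, 0, 0, -0.002, 0.005, 0.009, 1], [-0.005, 0, 0, -0.002, 0.005, 0.014, 1], [-0.005, 0, 0, -0.002, 0.005, 0.015, 1], [-0.005, 0, 0, -0.002, 0.005, 0.015, 1]]

```text
time_s: 34.47
ee_pos: [0.6466, -0.1435, -0.0137]
eef_rot: [3.141, 0.0, 1.636]
force: [-0.4, -0.6, -1.1]
grip_width: 0.0396
```

>>> servo_tool:
  moves:
    - [[0, 0, 0, 0, 0, 0, 0.45], [0, 0, 0, 0, 0, 0, 0.3], [0, 0, 0, 0, 0, 0, 0], [0, 0, 0, 0, 0, 0, 0], [0, 0, 0, 0, 0, 0, 0], [0, 0, 0, 0, 0, 0, 0], [0, 0, 0, 0, 0, -0.05, 0], [0, 0, 0, 0, 0, -0.12, 0], [0, 0, 0, 0, 0, -0.19, 0], [0, 0, 0, 0, 0, -0.26, 0], [0, 0, 0, 0, 0, -0.33, 0], [0, 0, 0, 0, 0, -0.42, 0]]

```text
time_s: 35.47
ee_pos: [0.6456, -0.1433, 0.1937]
eef_rot: [-3.141, -0.001, 1.636]
force: [0.2, 0.4, 0.1]
grip_width: 0.094
```

```bash
python3 -c "
from h import *
go(.40,-.12,.25,94);go(.45,.25,.2,118)
c=snap('wrist','w23')
c=snap('scene','s23');crop(c,'s23a',130,100,450,280,2.5)"
```

```text
row [-0.0006, -0.0003, -0.0032, 0.0784, -0.4873, -0.1122] rows>=6.1 from [ 0.6456 -0.1433  0.1937] yaw93.72 t 35.4667 w 0.094
row [-0.0005, -0.0004, -0.2698, 0.8103, -0.3395, -0.012] rows>=10.5 from [ 0.6456 -0.1433  0.1937] yaw93.72 t 35.4667 w 0.094
```

View pics/w23.png

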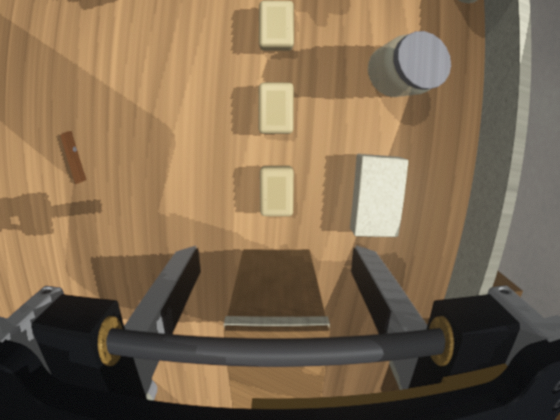

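View pics/s23a.png

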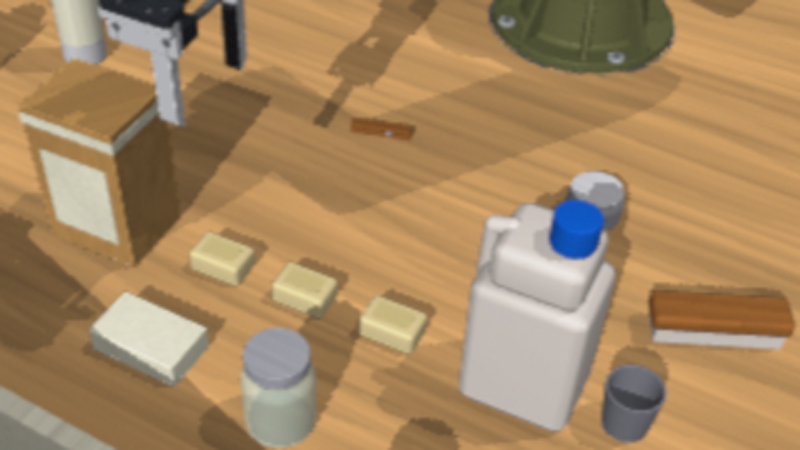

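The row is straight and evenly gapped: bars at (277,22), (277,107) and (277,192), with the carton face centred at (277,288). Next is the brush.

>>> servo_tool:
  moves:
    - [[0, 0, 0, 0, -0.08, -0.03, 0], [0, 0, 0, 0.03, -0.16, -0.03, 0], [0, 0, 0, 0.06, -0.23, -0.03, 0], [0, 0, 0, 0.11, -0.29, -0.03, 0], [0, 0, 0, 0.17, -0.34, -0.03, 0], [0, 0, 0, 0.24, -0.37, -0.03, 0], [0, 0, -0.05, 0.32, -0.37, -0.03, 0], [0, 0, -0.1, 0.4, -0.37, -0.03, 0], [0, 0, -0.15, 0.48, -0.37, -0.03, 0], [0, 0, -0.2, 0.56, -0.37, -0.03, 0], [0, 0, -0.25, 0.64, -0.37, -0.03, 0], [0, 0, -0.27, 0.7, -0.37, -0.03, 0]]

```text
time_s: 36.57
ee_pos: [0.4403, 0.1959, 0.2122]
eef_rot: [3.132, 0.008, 2.065]
force: [-0.5, -0.7, -0.4]
grip_width: 0.094
```

```bash
python3 -c "
from h import *
go(.449,.309,.12,117)
c=snap('wrist','w24');crop(c,'w24a',180,60,380,240,4)"
```

```text
row [0.0059, 0.0051, 0.0149, 0.1923, 0.121, 0.184] rows>=3.5 from [0.4403 0.1959 0.2122] yaw118.34 t 36.5667 w 0.094
```

View pics/w24.png

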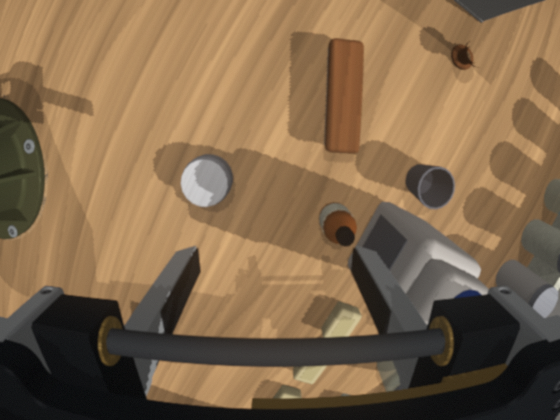

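View pics/w24a.png

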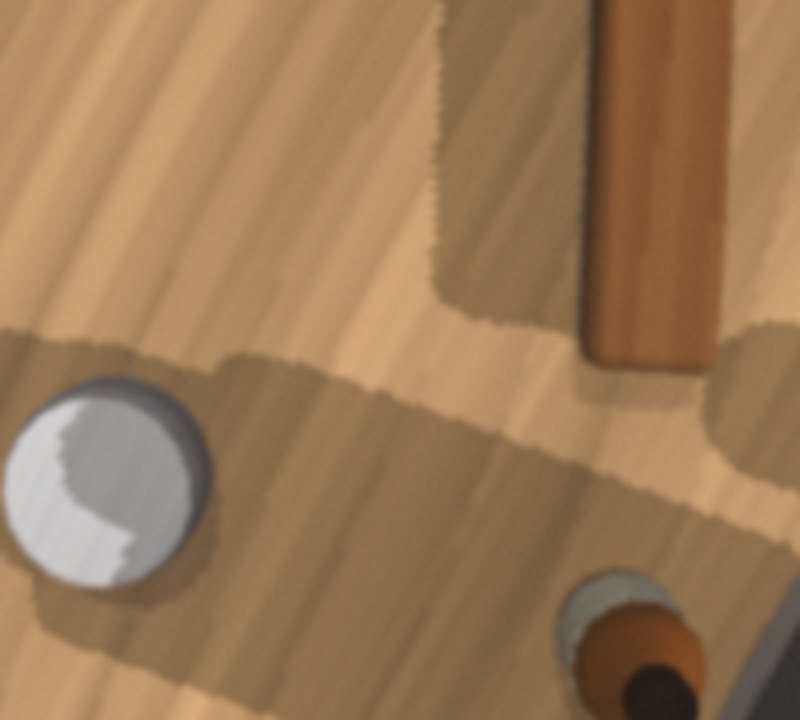

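```bash
python3 -c "
from h import *
P=fe(load('w24'),[(330,39),(362,40),(359,152),(326,150)],.036);print(P.tolist(),P.mean(0)); d=P[0]-P[3]+P[1]-P[2];print(np.degrees(np.arctan2(d[1],d[0])),np.linalg.norm(P[0]-P[3]),np.linalg.norm(P[0]-P[1]))"
```

```text
[[0.412, 0.3864], [0.4454, 0.4066], [0.5094, 0.2846], [0.4728, 0.2664]] [0.4599 0.336 ]
117.28027014291304 0.13452375254950333 0.039033319100481356
```

The brush now measures (0.460, 0.336), against about (0.449, 0.309) before, so it was probably the item knocked aside. I'll look again from above it.

```bash
python3 -c "
from h import *
c=snap('top','t25');crop(c,'t25a',120,150,300,300,4); print(fe(load('w24'),[(434,186)],.055))
go(.46,.30,.16,117.3)"
```

```text
[[0.6123 0.299 ]]
row [0.0055, 0.0049, 0.0114, 0.1643, 0.132, 0.1036] rows>=2.8 from [0.4403 0.1965 0.2119] yaw118.33 t 36.6667 w 0.0941
```

View pics/t25a.png

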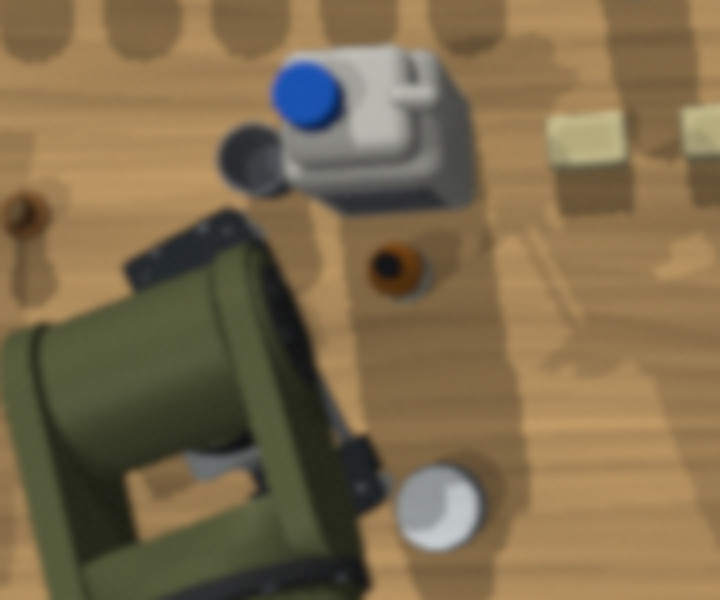

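Cup and bottle are fine. Moving over the brush.

>>> servo_tool:
  moves:
    - [[0.005, 0.005, 0.01, 0.07, 0.06, 0.03, 0], [0.005, 0.005, 0.01, 0.14, 0.11, 0.06, 0], [0.005, 0.005, 0.01, 0.164, 0.132, 0.1, 0], [0.005, 0.005, 0.01, 0.164, 0.132, 0.104, 0], [0.005, 0.005, 0.01, 0.164, 0.132, 0.104, 0]]

```text
time_s: 37.08
ee_pos: [0.4594, 0.2998, 0.1577]
eef_rot: [-3.139, 0.0, 2.051]
force: [0.1, -0.2, 0.2]
grip_width: 0.0942
```

```bash
python3 -c "
from h import *
go(.46,.30,.16,117.3)
c=snap('wrist','w25')"
```

```text
row [-0.0018, 0.0, 0.0021, -0.0002, 0.0013, -0.0046] rows>=0.1 from [0.4594 0.2998 0.1577] yaw117.49 t 37.0833 w 0.0942
```

View pics/w25.png

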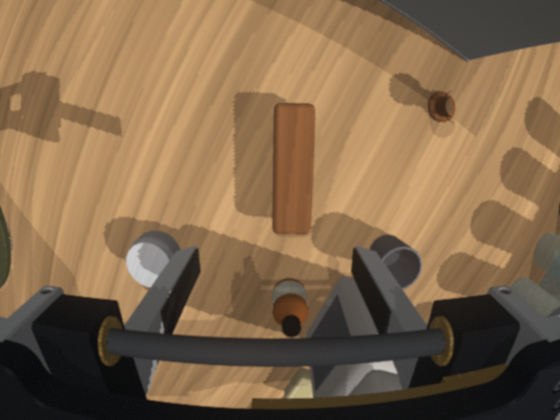

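```bash
python3 -c "
from h import *
P=fe(load('w25'),[(275,103),(314,104),(311,234),(273,233)],.036);print(P.tolist(),P.mean(0)); d=P[0]-P[3]+P[1]-P[2];print(np.degrees(np.arctan2(d[1],d[0])),np.linalg.norm(P[0]-P[3]),np.linalg.norm(P[0]-P[1]))
go(.46,.335,-.008,117)"
```

```text
[[0.4123, 0.3887], [0.4472, 0.4063], [0.5109, 0.2841], [0.4738, 0.2661]] [0.46105 0.3363 ]
117.08692413114113 0.13716052639152418 0.039086698504734306
row [-0.0003, 0.0, 0.0048, 0.0634, 0.0332, 0.3345] rows>=4.1 from [0.46   0.2993 0.1593] yaw117.43 t 37.1333 w 0.0938
```

>>> servo_tool:
  moves:
    - [[0, 0, 0.005, 0.03, 0.02, 0.05, 0], [0, 0, 0.005, 0.064, 0.036, 0.11, 0], [0, 0, 0.005, 0.064, 0.036, 0.18, 0], [0, 0, 0.005, 0.064, 0.036, 0.24, 0], [0, 0, 0.005, 0.064, 0.036, 0.29, 0], [0, 0, 0.005, 0.064, 0.036, 0.32, 0], [0, 0, 0.005, 0.064, 0.036, 0.34, 0], [0, 0, 0.005, 0.064, 0.036, 0.345, 0], [0, 0, 0.005, 0.064, 0.036, 0.345, 0]]

```text
time_s: 37.88
ee_pos: [0.4617, 0.3355, -0.0124]
eef_rot: [3.141, -0.0, 2.041]
force: [-1.1, 1.0, -1.2]
grip_width: 0.0937
```

```bash
python3 -c "
from h import *
go(.461,.336,-.013,117)
c=snap('wrist','w26')"
```

```text
row [0.0002, -0.0, -0.0008, 0.0016, -0.0008, 0.0012] rows>=0.0 from [ 0.4617  0.3355 -0.0124] yaw116.93 t 37.8833 w 0.0937
```

View pics/w26.png

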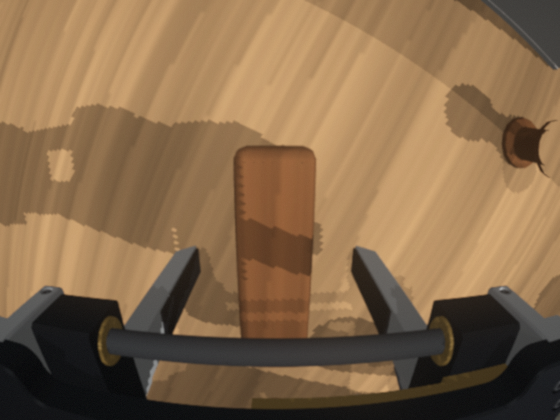

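>>> servo_tool:
  moves:
    - [[0, 0, 0, 0, 0, 0, 0.2], [0, 0, 0, 0, 0, 0, 1], [0, 0, 0, 0, 0, 0, 1], [0, 0, 0, 0, 0, 0, 1], [0, 0, 0, 0, 0, 0, 1], [0, 0, 0, 0, 0, 0, 1], [0, 0, 0, 0, 0, 0, 1], [0, 0, 0, 0, 0, 0, 1], [0, 0, 0, 0, 0, 0, 1], [0, 0, 0, 0, 0, 0, 1], [0, 0, 0, 0, 0, 0, 1], [0, 0, 0, 0, 0, 0, 1]]
  squeeze: 35

```text
time_s: 38.93
ee_pos: [0.4619, 0.3358, -0.0119]
eef_rot: [3.14, -0.0, 2.041]
force: [-0.6, 0.4, -1.0]
grip_width: 0.042
```

>>> servo_tool:
  moves:
    - [[0, 0, 0, 0, 0, 0, 1], [0, 0, 0, 0, 0, -0.04, 1], [0, 0, 0, 0, 0, -0.09, 1], [0, 0, 0, 0, 0, -0.15, 1], [0, 0, 0, 0, 0, -0.22, 1], [0, 0, 0, 0, 0, -0.28, 1], [0, 0, 0, 0, 0, -0.3, 1]]

```text
time_s: 39.52
ee_pos: [0.463, 0.3365, 0.1427]
eef_rot: [3.135, -0.001, 2.041]
force: [0.7, 0.1, 0.5]
grip_width: 0.0418
```

```bash
python3 -c "
from h import *
go(.45,-.05,.14,93.7);go(.505,-.295,.14,93.7)
c=snap('wrist','w27')"
```

```text
row [0.0044, -0.0014, 0.2583, -0.6774, -0.3735, 0.0022] rows>=9.3 from [0.463  0.3365 0.1427] yaw116.94 t 39.5167 w 0.0418
row [0.0044, -0.0014, 0.2583, -1.164, -0.4975, 0.001] rows>=15.2 from [0.463  0.3365 0.1427] yaw116.94 t 39.5167 w 0.0418
```

View pics/w27.png

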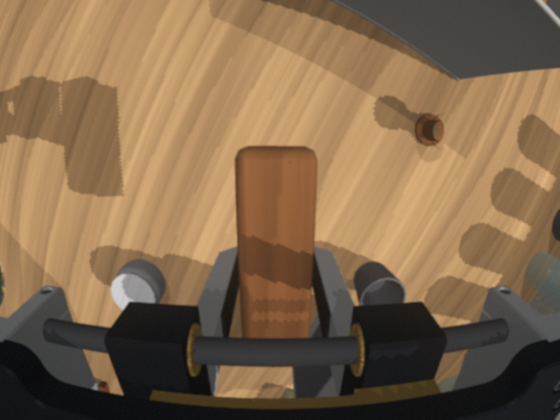

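>>> servo_tool:
  moves:
    - [[0.004, 0, 0.02, -0.06, -0.03, -0.01, 1], [0.004, 0, 0.05, -0.13, -0.07, -0.01, 1], [0.004, 0, 0.08, -0.2, -0.11, -0.01, 1], [0.004, 0, 0.11, -0.27, -0.15, -0.01, 1], [0.004, 0, 0.14, -0.34, -0.19, -0.01, 1], [0.004, 0, 0.17, -0.41, -0.225, -0.01, 1], [0.004, 0, 0.2, -0.48, -0.265, -0.01, 1], [0.004, 0, 0.23, -0.55, -0.3, -0.01, 1], [0.004, 0, 0.258, -0.62, -0.34, -0.01, 1], [0.004, 0, 0.258, -0.677, -0.373, -0.01, 1], [0.004, 0, 0.258, -0.677, -0.373, -0.01, 1]]

```text
time_s: 40.48
ee_pos: [0.4491, -0.054, 0.144]
eef_rot: [-3.14, -0.002, 1.631]
force: [0.5, 0.5, -2.3]
grip_width: 0.0416
```

```bash
python3 -c "
from h import *
go(.505,-.295,.14,93.7);go(.505,-.295,-.011,93.7)"
```

```text
row [-0.0013, -0.0012, -0.0025, -0.4878, 0.0824, 0.0069] rows>=5.9 from [ 0.4491 -0.054   0.144 ] yaw93.47 t 40.4833 w 0.0416
row [-0.0013, -0.0012, -0.0025, -0.4884, 0.083, 0.3089] rows>=7.0 from [ 0.4491 -0.054   0.144 ] yaw93.47 t 40.4833 w 0.0416
```

>>> servo_tool:
  moves:
    - [[-0.001, -0.001, -0.002, -0.06, 0.01, 0, 1], [-0.001, -0.001, -0.002, -0.13, 0.02, 0, 1], [-0.001, -0.001, -0.002, -0.21, 0.03, 0, 1], [-0.001, -0.001, -0.002, -0.29, 0.05, 0, 1], [-0.001, -0.001, -0.002, -0.37, 0.06, 0, 1], [-0.001, -0.001, -0.002, -0.44, 0.08, 0, 1], [-0.001, -0.001, -0.002, -0.488, 0.083, 0.02, 1], [-0.001, -0.001, -0.002, -0.488, 0.083, 0.09, 1], [-0.001, -0.001, -0.002, -0.488, 0.083, 0.16, 1], [-0.001, -0.001, -0.002, -0.488, 0.083, 0.22, 1], [-0.001, -0.001, -0.002, -0.488, 0.083, 0.26, 1], [-0.001, -0.001, -0.002, -0.488, 0.083, 0.28, 1]]

```text
time_s: 41.48
ee_pos: [0.5031, -0.2931, -0.0013]
eef_rot: [-3.136, -0.004, 1.635]
force: [0.1, 0.4, -1.2]
grip_width: 0.0415
```

```bash
python3 -c "
from h import *
go(.505,-.295,-.011,93.7);print(get_obs()['force']);c=snap('wrist','w28')"
```

```text
row [-0.0036, -0.0027, -0.0004, -0.0042, 0.0037, 0.0193] rows>=0.2 from [ 0.5031 -0.2931 -0.0013] yaw93.66 t 41.4833 w 0.0415
[ 0.14208661  0.43831269 -1.17296813]
```

View pics/w28.png

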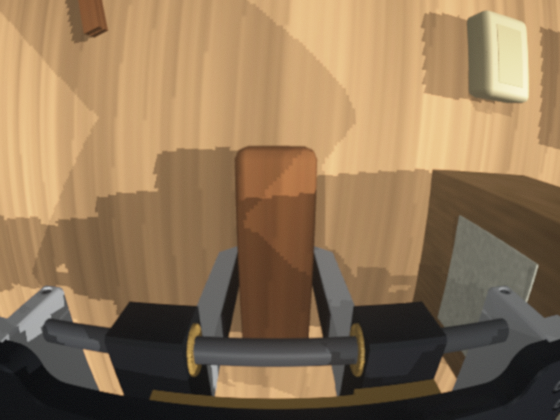

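>>> servo_tool:
  moves:
    - [[-0.003, -0.002, 0, -0.004, 0.004, 0.006, 1], [-0.003, -0.002, 0, -0.004, 0.004, 0.012, 1], [-0.003, -0.002, 0, -0.004, 0.004, 0.018, 1], [-0.003, -0.002, 0, -0.004, 0.004, 0.02, 1], [-0.003, -0.002, 0, -0.004, 0.004, 0.02, 1]]

```text
time_s: 41.95
ee_pos: [0.5054, -0.2951, -0.011]
eef_rot: [-3.141, -0.001, 1.635]
force: [-0.0, 1.3, -1.6]
grip_width: 0.0418
```

>>> servo_tool:
  moves:
    - [[0, 0, 0, 0, 0, 0, 0.45], [0, 0, 0, 0, 0, 0, 0.3], [0, 0, 0, 0, 0, 0, 0], [0, 0, 0, 0, 0, 0, 0], [0, 0, 0, 0, 0, 0, 0], [0, 0, 0, 0, 0, 0, 0], [0, 0, 0, 0, 0, -0.05, 0], [0, 0, 0, 0, -0.05, -0.12, 0], [0, 0, 0, 0.06, -0.12, -0.19, 0], [0, 0, 0, 0.12, -0.18, -0.24, 0], [0, 0, 0, 0.16, -0.22, -0.28, 0], [0, 0, 0, 0.18, -0.24, -0.32, 0]]

```text
time_s: 42.95
ee_pos: [0.3777, -0.2114, 0.149]
eef_rot: [-3.14, -0.002, 1.635]
force: [0.6, -0.5, 1.1]
grip_width: 0.0939
```

```bash
python3 -c "
from h import *
c=snap('top','t29');crop(c,'t29a',260,120,440,270,4);c=snap('wrist','w29');c=snap('scene','s29')
go(.43,-.295,.06,183.7)"
```

```text
row [0.0007, 0.0033, -1.0001, -0.1696, 0.088, 0.184] rows>=12.6 from [ 0.3802 -0.213   0.1516] yaw93.69 t 43.1 w 0.0941
```

View pics/t29a.png

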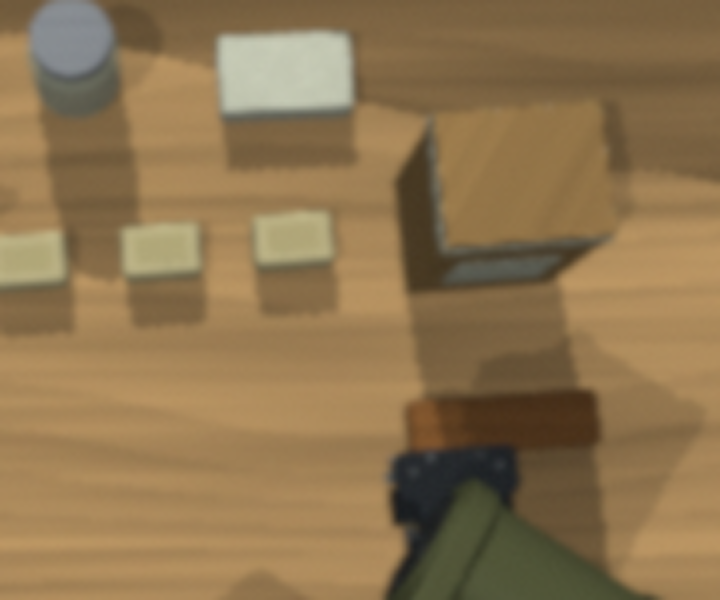

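View pics/w29.png

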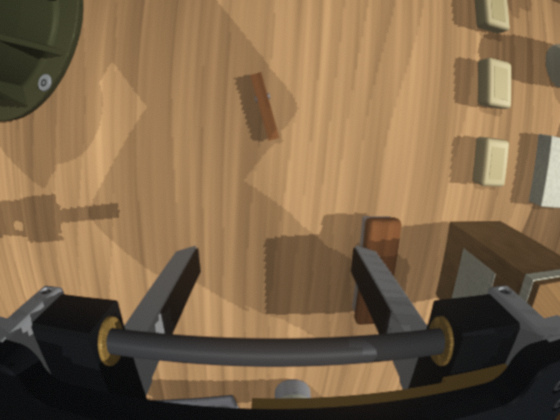

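View pics/s29.png

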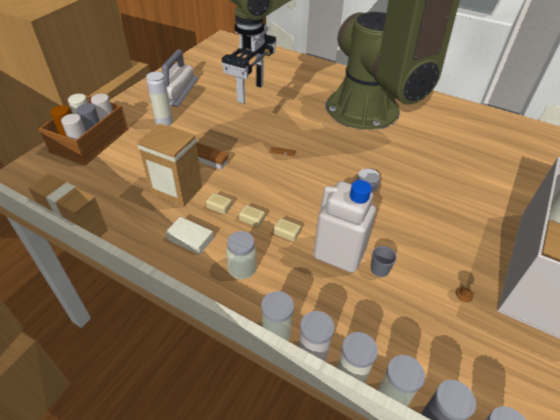

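```bash
python3 -c "
from h import *
P=unproj(load('t29'),full([(407,403),(594,391),(600,440),(412,453)],260,120,4),.036)[:,:2];print(P.round(4).tolist(),P.mean(0)+[.0015,.003]); d=P[0]-P[1]+P[3]-P[2];print(np.degrees(np.arctan2(d[1],d[0])))
go(.435,-.299,.06,183.7)
for n in ('t29',):
  c=load(n)
  for p in [(14,260),(162,250),(293,239)]: print(unproj(c,full([p],260,120,4),.028)[:,:2]+[.0015,.003])
"
```

```text
[[0.519, -0.2274], [0.5261, -0.3637], [0.4902, -0.3662], [0.4824, -0.2297]] [ 0.50592267 -0.2937459 ]
93.11390534928324
row [0.0007, 0.0033, -1.0001, -0.1782, 0.0975, 0.1841] rows>=12.6 from [ 0.3802 -0.213   0.1516] yaw93.69 t 43.1 w 0.0941
[[0.63285493 0.06403564]]
[[ 0.6388237  -0.04703406]]
[[ 0.64573451 -0.14516684]]
```

>>> servo_tool:
  moves:
    - [[0, 0, -0.08, -0.03, 0.01, 0, 0], [0, 0, -0.16, -0.06, 0.02, 0, 0], [0, 0, -0.24, -0.09, 0.03, 0, 0], [0, 0, -0.32, -0.12, 0.04, 0, 0], [0, 0, -0.4, -0.15, 0.05, 0, 0], [0, 0, -0.48, -0.178, 0.06, 0, 0], [0, 0, -0.56, -0.178, 0.07, 0, 0], [0, 0, -0.64, -0.178, 0.08, 0, 0], [0, 0, -0.72, -0.178, 0.08, 0, 0], [0, 0, -0.8, -0.178, 0.08, 0, 0], [0, 0, -0.88, -0.178, 0.08, 0, 0], [0, 0.003, -0.96, -0.178, 0.08, 0, 0]]

```text
time_s: 44.1
ee_pos: [0.426, -0.2995, 0.1502]
eef_rot: [3.14, -0.001, 3.141]
force: [-0.4, -0.3, 0.3]
grip_width: 0.0944
```

```bash
python3 -c "
from h import *
go(.44,-.299,-.013,183.7);c=snap('wrist','w30')"
```

```text
row [0.0012, -0.0003, -0.0417, -0.0281, 0.0005, 0.3264] rows>=3.9 from [ 0.426  -0.2995  0.1502] yaw179.95 t 44.1 w 0.0944
```

View pics/w30.png

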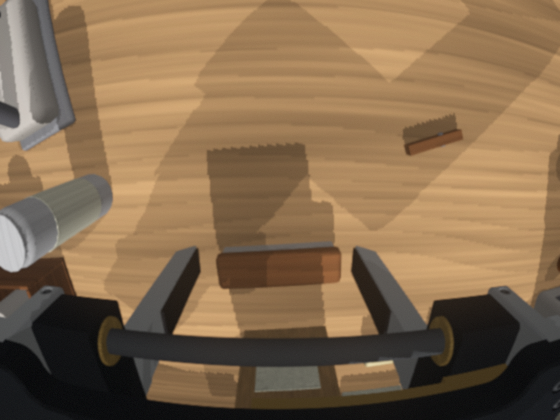

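>>> servo_tool:
  moves:
    - [[0, 0, -0.041, -0.02, 0, 0.06, 0], [0, 0, -0.041, -0.02, 0, 0.12, 0], [0, 0, -0.041, -0.02, 0, 0.18, 0], [0, 0, -0.041, -0.02, 0, 0.24, 0], [0, 0, -0.041, -0.02, 0, 0.29, 0], [0, 0, -0.041, -0.02, 0, 0.315, 0], [0, 0, -0.041, -0.02, 0, 0.325, 0], [0, 0, -0.041, -0.02, 0, 0.326, 0], [0, 0, -0.041, -0.02, 0, 0.326, 0]]

```text
time_s: 44.9
ee_pos: [0.4361, -0.2994, -0.0128]
eef_rot: [3.139, -0.001, -3.07]
force: [0.2, -0.3, 0.6]
grip_width: 0.094
```

```bash
python3 -c "
from h import *
go(.48,-.297,-.013,183.7);go(.521,-.294,-.013,183.7)"
```

```text
row [0.0014, -0.0005, 0.0047, -0.0879, -0.0016, 0.0004] rows>=1.1 from [ 0.4361 -0.2994 -0.0128] yaw-175.88 t 44.9 w 0.094
row [0.0014, -0.0005, 0.0047, -0.1701, -0.0015, 0.0003] rows>=2.0 from [ 0.4361 -0.2994 -0.0128] yaw-175.88 t 44.9 w 0.094
```

>>> servo_tool:
  moves:
    - [[0, 0, 0.005, -0.02, -0.001, 0, 0], [0, 0, 0.005, -0.04, -0.001, 0, 0], [0, 0, 0.005, -0.06, -0.001, 0, 0], [0, 0, 0.005, -0.075, -0.001, 0, 0], [0, 0, 0.005, -0.085, -0.001, 0, 0], [0, 0, 0.005, -0.095, -0.001, 0, 0], [0, 0, 0.005, -0.105, -0.001, 0, 0], [0, 0, 0.005, -0.115, -0.001, 0, 0], [0, 0, 0.005, -0.125, -0.001, 0, 0], [0, 0, 0.005, -0.135, -0.001, 0, 0], [0, 0, 0.005, -0.142, -0.001, 0, 0], [0, 0, 0.005, -0.145, -0.001, 0, 0]]

```text
time_s: 45.9
ee_pos: [0.5089, -0.2946, -0.0129]
eef_rot: [3.139, -0.001, -3.077]
force: [-1.8, 0.1, 1.8]
grip_width: 0.0937
```

```bash
python3 -c "
from h import *
go(.521,-.294,-.013,183.7);c=snap('wrist','w31');c=snap('scene','s31');crop(c,'s31a',120,60,320,210,4)"
```

```text
row [0.0014, -0.0004, -0.0002, -0.0241, -0.0003, 0.0003] rows>=0.3 from [ 0.5089 -0.2946 -0.0129] yaw-176.32 t 45.9 w 0.0937
```

View pics/w31.png

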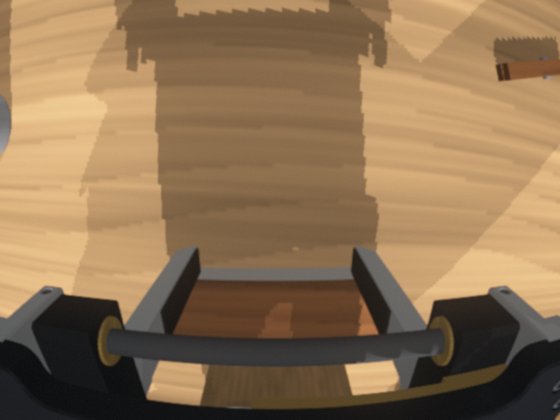

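View pics/s31a.png

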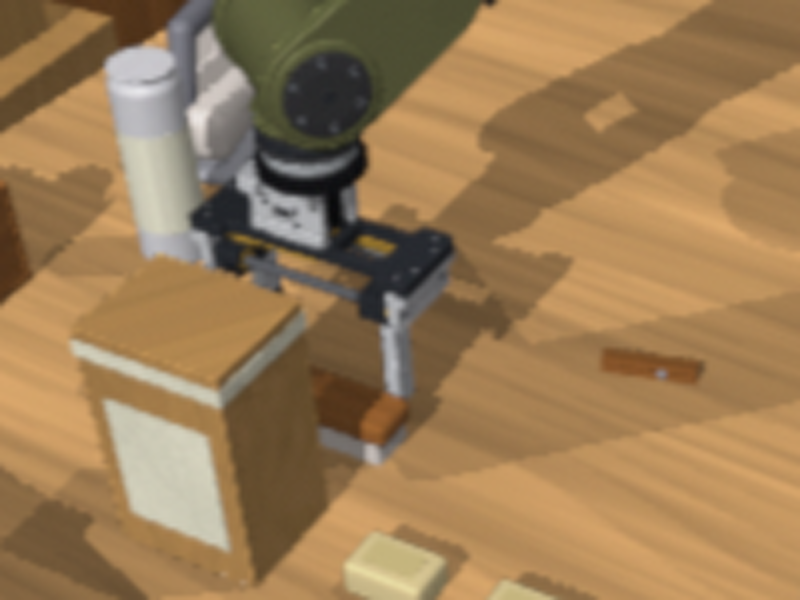

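>>> servo_tool:
  moves:
    - [[0, 0, 0, -0.008, 0, 0, 0], [0, 0, 0, -0.015, 0, 0, 0], [0, 0, 0, -0.022, 0, 0, 0], [0, 0, 0, -0.022, 0, 0, 0], [0, 0, 0, 0.02, 0, 0, 0], [0, 0, 0, 0.06, 0, 0, 0], [0, 0, 0, 0.1, 0, -0.03, 0], [0, 0, 0, 0.13, 0, -0.1, 0], [0, 0, 0, 0.14, 0, -0.18, 0], [0, 0, 0, 0.18, 0, -0.26, 0], [0, 0, 0, 0.24, 0.02, -0.34, 0], [0, 0, 0, 0.3, 0.04, -0.4, 0]]

```text
time_s: 47.0
ee_pos: [0.3669, -0.2872, 0.1792]
eef_rot: [3.141, 0.001, -3.077]
force: [-0.5, -0.6, 0.8]
grip_width: 0.0938
```

>>> servo_tool:
  moves:
    - [[0, 0, 0.06, 0.02, 0, -0.06, 0], [0, 0, 0.12, 0.04, 0, -0.12, 0], [0, 0, 0.18, 0.06, 0, -0.16, 0], [0, 0, 0.25, 0.06, 0, -0.16, 0], [0, 0, 0.32, 0.06, 0, -0.16, 0], [0, 0, 0.38, 0.06, 0, -0.16, 0], [0, 0, 0.38, 0.06, 0, -0.16, 0]]

```text
time_s: 47.58
ee_pos: [0.3369, -0.2892, 0.2594]
eef_rot: [3.14, 0.0, 2.605]
force: [-0.3, -0.5, -1.0]
grip_width: 0.0938
```

```bash
python3 -c "
from h import *
c=snap('top','t32');c=snap('wrist','w32');c=snap('scene','s32');crop(load('t32'),'t32a',160,110,440,300,2.8);print(get_obs()['ee_pos'],get_obs()['qpos'])"
```

```text
[ 0.33692243 -0.28915324  0.25923018] [-7.92517933e-01  4.06442325e-03  1.67072364e+00  1.10603673e-03
  1.46717373e+00 -1.83439068e+00]
```

View pics/t32a.png

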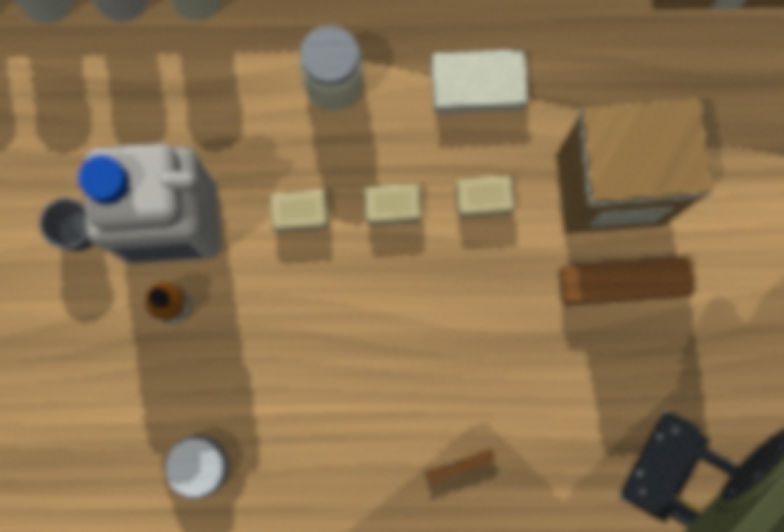

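View pics/w32.png

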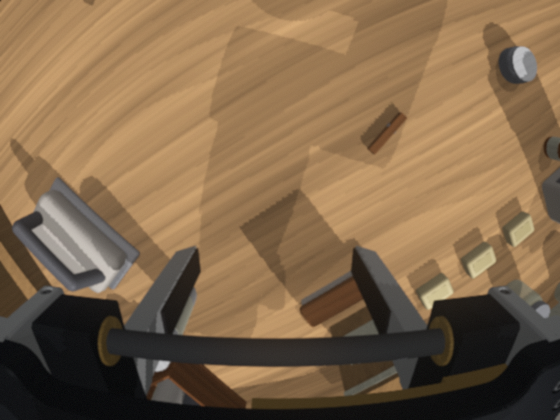

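View pics/s32.png

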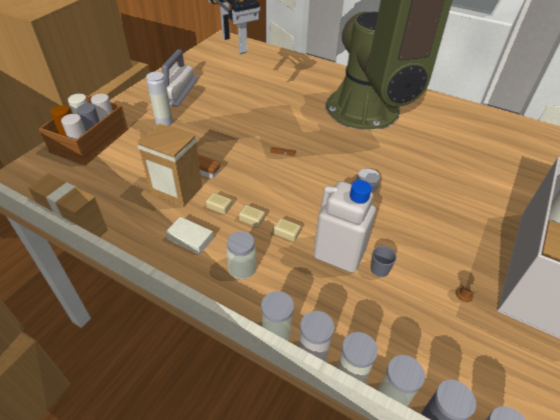

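```bash
python3 -c "
from h import *
c=load('t32');g=lambda p,z:(unproj(c,full(p,160,110,2.8),z)[:,:2]+[.0015,.003]).round(4)
J=np.array([.624,.198]);K=np.array([.655,-.285]);u=(K-J)/np.linalg.norm(K-J);n=np.array([-u[1],u[0]])
for k,p,z in [('b1',[(299,210)],.028),('b2',[(393,203)],.028),('b3',[(485,195)],.028),('cup',[(65,223)],.055),('bot',[(160,298)],.085),('tin',[(195,467)],.04),('peg',[(460,467)],.014),('jar',[(331,54)],.1),('packet',[(480,79)],.03)]:
  P=g(p,z)[0];print(k,P,'along %.3f off %.4f'%((P-J)@u,(P-J)@n))
P=g([(560,267),(690,258),(694,292),(565,304)],.036);print('brush',P.mean(0),'along %.3f off %.4f'%((P.mean(0)-J)@u,(P.mean(0)-J)@n)); d=P[0]-P[1]+P[3]-P[2];print(np.degrees(np.arctan2(d[1],d[0])))
for k,pp in dict(b1=[(272,193),(325,190),(328,225),(274,230)],b2=[(365,187),(419,184),(421,218),(367,224)],b3=[(457,180),(511,176),(514,210),(460,216)]).items():
  Q=g(pp,.026);d=Q[0]-Q[1]+Q[3]-Q[2];print(k,Q.mean(0),np.degrees(np.arctan2(d[1],d[0])))
"
```

```text
b1 [0.6325 0.054 ] along 0.144 off -0.0007
b2 [ 0.6387 -0.0468] along 0.245 off -0.0010
b3 [ 0.6459 -0.1452] along 0.344 off -0.0001
cup [0.617 0.298] along -0.100 off -0.0006
bot [0.5328 0.1904] along 0.002 off -0.0915
tin [0.3628 0.1607] along 0.020 off -0.2631
peg [ 0.3593 -0.1128] along 0.293 off -0.2841
jar [0.7807 0.0151] along 0.193 off 0.1447
packet [ 0.7738 -0.143 ] along 0.350 off 0.1277
brush [ 0.550975 -0.2907  ] along 0.483 off -0.1042
93.90815187821981
b1 [0.6335  0.05335] 93.48327146899761
b2 [ 0.638825 -0.046775] 93.99777760872193
b3 [ 0.6458 -0.1459] 94.54245519344768
```

```bash
python3 -c "
from h import *
print(hand_in())"
```

```text
the job is handed in; nothing more can be done
None
```

The counter is set up as asked and the job is handed in, at about 48 s of the 210 s allowed.

I moved the cup and bottle first, then the three soap bars (no camera showed a fourth), then the brush. Soap and cup were gripped at 25 N.

Last checks, from the top camera, with every position good to about 2–3 mm:

| Item | Result |
|---|---|
| Soap row | All three bars within 1 mm of the jug-to-carton line and turned within about 1° of it; about 40 mm between neighbours |
| Cup | Standing about 17 mm from the jug, on the side away from the carton |
| Bottle | Standing about 25 mm in front of the middle of the jug |
| Brush | Bristles down, about 38 mm in front of the middle of the carton, parallel to the row |
| Tin, peg, jar, packet | Within about 4 mm of where they were first measured, which is about the camera error |
| Spray can, spool | Looked undisturbed in the final pictures; I did not re-measure them |

Two things disagreed along the way:
- **Fingertip height:** the fingertips are about 26 mm above the reported tool position. The cameras showed this, and the hand met no contact when commanded below the counter, so I corrected every height for it.
- **Brush start:** it had shifted about 3 cm before I reached it, so I measured it again before gripping. I set it down about 10 cm in front of the carton, then pushed it closer with the open fingers.

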